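# Put the breakfast pots away

### The arm

A 6-joint arm with a two-finger parallel gripper is mounted at the origin on the work surface. World frame = base frame: x ahead of the robot, y to its left, z up, the work surface at z = 0. Lengths are in m, angles in degrees, forces in N, time in s.
With the tool pointing down it reaches from about 0.25 to 0.725 m from the base axis. Payload 9.7 kg.
Tool frame: the origin (TCP) lies on the centre line of the jaws, within the pads' length; the fingertips stand tip_extent ahead of it and the grasp point (between the pads) lies 3 mm ahead of it (tip_extent is the distance from the TCP to the fingertips, in m); z points along the fingers, y is the line along which they close (so a half turn about z gives the same grasp; the last joint's range is limited). The gripper opens to 85 mm and grips with 20 to 120 N. Pads are 22 mm wide; open, the fingers measure 114 mm over their backs; the gripper's body (76 mm by 85 mm) begins 54 mm behind the grasp point. The pads swing forward as they close: fully open they stand 13 mm farther back than shut.
Start: joints at [-72.193, 4.979, 10.078, 95.1, 0, 90], TCP at [0.168, -0.524, 0.253] pointing down, gripper open.
Joint ranges: [-179.16, 179.16], [-48.56, 103.87], [-65.8, 70.77], [-126.05, 130.52], [-82.76, 87.17], [-180, 180]. Speed limits (degrees/s): [127.2, 127.2, 147.25, 180, 180, 180].

### API

Orientations are given as [roll, pitch, yaw] about the fixed x, y, z axes, in that order (R = Rz(yaw) Ry(pitch) Rx(roll)).
In Python, from workcell import * gives the robot as it stands.
- The arm moves only by the tool servo_tool, never from a script. Its argument "rows" is a list of rows, each an object with "offset": the shift along the tool's x, y, z as a fraction of full scale, a list of three; "yaw": the turn about the tool's z as a fraction of full scale; "claw": the closure, from 0 (fully open) to 1 (shut). A call has 1 to 12 rows; each row is the pose to reach, as a shift and turn from the pose commanded when the call began, along the tool's axes at that moment, turning the shorter way round; what a row does not reach only later rows make up. Full scale, the value 1, is 0.1 m for a shift and pi rad for a turn. A row lasts 1/8 s, in which the tool goes at most 62.5 mm and 10.7 degrees, less where a joint would pass 70% of its speed; a pose out of reach is approached as far as the arm can. A call with a number of a shift or a turn outside -1 to 1 is refused whole. A call with a gripper value outside its range is refused whole. The fingers move at their own pace and stop on an object; "squeeze" is the grip in N (left out, the last holds). Time passes only in rows, so rows that repeat a pose let the fingers close. It gives the time, the measured TCP pose, the force, the opening and the grip force at its end, in the units of the state.
- get_obs(): the state, without advancing time (a new reading comes with each control period).
- camera(name): name is "side" or "top"; returns (picture, depth): 420x560x3 uint8, red, green, blue; 420x560 float32, m along the optical axis (not along the pixel's ray), 0 where there is no reading.
- camera_info(name): a dict with "fx", "fy", "cx", "cy" (pixels), "dist" ([k1, k2, p1, p2, k3] as OpenCV has them; the pictures are not rectified), "cam_to_world" (4x4, takes a point from camera to world coordinates). Camera axes: x right, y up, looking along -z (the intrinsics and any distortion apply to the point x, -y, -z); pixel columns grow to the right and rows downward; lengths in m; the calibration is good to about 2 mm. A picture is of the moment at which its call begins. camera_info takes no time and is no camera call.
- job_done(): hands the job in; it is judged then, once.
The state is a dict: "time": time; "q": joint angles; "qd": joint speeds; "joint_efforts": joint torques, N m; "ee_pos": TCP position; "tcp_rot": TCP orientation; "wrist_force": force on the tool from outside, world axes, zero at the start; "torque": the same for the moment, N m; "opening": finger opening in m; "grasp_force": force on a finger pad.
Only numpy, scipy, OpenCV 4.12 (cv2) and the standard library are available. Lean on these libraries where they do the work, as an engineer would, in place of code of your own. Each camera call takes 0.05 s, during which the arm holds its last target. There are 200 camera calls.

### The job

Clear the used yellow mug off the tray and stand it upright in the grey washing-up tub; stand every jam pot that is out on the tray and put the lid of its own colour squarely on it, seated and level, while the tray is still out in front of the counter shelf. Then slide the loaded tray in under the shelf until it is fully home against the stop, every pot still upright with its lid on. A lid whose pot is missing is not needed; don't disturb the jar, can and bottle standing by.

Things in the scene. Friction and masses are not known exactly. Their poses are not given: they have to be found in the camera images.
- shelf: Fixed wooden counter shelf. Origin on the worktop midway between its two guides; +x is the way in (about world +y). Guides 30 mm high, x -130 to 130 mm, inner faces at y +-49 mm; splayed lead-ins out to x -173 (mouth 144 wide). Stop face at x 130. Frame and open wire top, 125 to 138 mm high, over x -76 to 136. Tray fully home: its origin at x 5 mm
- tray: Wooden tray with arched handle, slides on the worktop, 0.28 kg. Origin under the centre of its 250 x 90 mm box (x by y): floor 5 mm up, rim 14 mm high, 5 mm thick. +x is the end that goes in first; the handle is at the -x end (overall x -200 to 125 mm)
- tray_handle (a point): Centre of the handle's level bar, 160 mm behind the tray's origin and 51 mm above its underside: 60 mm long along the tray's x, 14 mm wide, 14 mm thick; open space of about 38 mm below it
- cup: Used yellow mug, 60 mm across at the top, 55 mm high, ring handle toward its local +y reaching 66 mm from the axis; origin at the centre of its foot. It starts standing on the tray
- tub: Fixed grey open washing-up tub, 170 x 180 mm (x by y), 40 mm high, walls 4 mm, floor 4 mm thick; origin on the worktop under its centre
- pot_red: Red open straight-sided jam pot, 58 mm diameter, 60 mm high, wall 4 mm; origin at the centre of its foot. 0.1 to 0.2 kg. May be absent
- pot_red_rim (a point): Centre of the red pot's mouth, level with the rim (50 mm inner diameter)
- lid_red: Red loose lid of the red pot: plug below 43 mm diameter and 6 mm deep, disc 62 mm diameter from 6 to 11 mm up, knob 18 mm diameter from 11 to 33 mm up. Origin at the centre of the plug's underside; seated, it lies 6 mm below the pot's rim. Starts upright on the worktop, 0.04 kg
- pot_blue: Blue open straight-sided jam pot, 58 mm diameter, 60 mm high, wall 4 mm; origin at the centre of its foot. 0.1 to 0.2 kg. May be absent
- pot_blue_rim (a point): Centre of the blue pot's mouth, level with the rim (50 mm inner diameter)
- lid_blue: Blue loose lid of the blue pot: plug below 43 mm diameter and 6 mm deep, disc 62 mm diameter from 6 to 11 mm up, knob 18 mm diameter from 11 to 33 mm up. Origin at the centre of the plug's underside; seated, it lies 6 mm below the pot's rim. Starts upright on the worktop, 0.04 kg
- pot_white: White open straight-sided jam pot, 58 mm diameter, 60 mm high, wall 4 mm; origin at the centre of its foot. 0.1 to 0.2 kg. May be absent
- pot_white_rim (a point): Centre of the white pot's mouth, level with the rim (50 mm inner diameter)
- lid_white: White loose lid of the white pot: plug below 43 mm diameter and 6 mm deep, disc 62 mm diameter from 6 to 11 mm up, knob 18 mm diameter from 11 to 33 mm up. Origin at the centre of the plug's underside; seated, it lies 6 mm below the pot's rim. Starts upright on the worktop, 0.04 kg
- jar: Amber jar, bystander, 60 mm diameter, 90 mm high, origin at its foot
- can: Can with a red label, bystander, 60 mm diameter, 85 mm high, origin at its foot
- bottle: Green bottle, bystander, 60 mm diameter, 170 mm high, origin at its foot

How it is judged:
By the outcome, as a careful person would: the job done as asked, in the order asked, and still so for the second after the job is handed in, with the robot touching nothing.
Of pot_red, pot_blue, pot_white only 2 to 3 are there at a start; the rules pass over those that are not, and their reading is None.
At some moment in a run one of pot_red, lid_red, pot_blue, lid_blue, pot_white, lid_white may be knocked a few centimetres aside while the robot is not near it.
Once in a run the grip may slacken for a moment while it holds something.
It also fails if it takes over 210 s, if anything falls off the work surface, if the arm or the gripper's body presses on something with over 40 N, if the wrist force passes 120 N, or if a joint passes its speed limit or range.

## Working session

There is one attempt and no reset: what is moved stays moved. The work goes in short steps, Python scripts to look and compute and a tool call to move; the robot and the scene stay as the last step left them, time stands still between calls to the robot, and variables do not carry over. Pictures are saved under pics/ and viewed, at most 14 in all, crops included, and the job is handed in when it is done.

Besides the shell and the picture viewer there is one more tool, called in YAML: its name, and indented under it one key for each argument. servo_tool: Moves the arm, as the interface text tells. Its arguments: {"type":"object","properties":{"rows":{"type":"array"},"squeeze":{"type":"number"}},"required":["rows"]}

```bash
ls; mkdir -p pics; cat > h.py <<'E'
from workcell import *
import numpy as np, cv2
def shot(n,save=None):
    im,d=camera(n)
    if save: cv2.imwrite('pics/'+save,cv2.cvtColor(im,cv2.COLOR_RGB2BGR))
    return im,d
def cast(n,uv,z):
    i=camera_info(n);K=np.array([[i['fx'],0,i['cx']],[0,i['fy'],i['cy']],[0,0,1.]])
    p=cv2.undistortPoints(np.array(uv,float).reshape(-1,1,2),K,np.array(i['dist'],float)).reshape(-1,2)
    T=np.array(i['cam_to_world']);d=np.c_[p[:,0],-p[:,1],-np.ones(len(p))]@T[:3,:3].T
    o=T[:3,3];return o+d*((z-o[2])/d[:,2])[:,None]
def pts(n,uv,d):
    i=camera_info(n);K=np.array([[i['fx'],0,i['cx']],[0,i['fy'],i['cy']],[0,0,1.]])
    uv=np.array(uv,float).reshape(-1,2)
    p=cv2.undistortPoints(uv.reshape(-1,1,2),K,np.array(i['dist'],float)).reshape(-1,2)
    dd=d[uv[:,1].astype(int),uv[:,0].astype(int)]
    T=np.array(i['cam_to_world']);return (np.c_[p[:,0],-p[:,1],-np.ones(len(p))]*dd[:,None])@T[:3,:3].T+T[:3,3]
E
python3 - <<'E'
from h import *
for n in ('top','side'):
    shot(n,n+'0.png'); i=camera_info(n); print(n,np.round(i['cam_to_world'],3).tolist(),i['fx'],i['dist'])
print(get_obs())
import workcell; print([k for k in dir(workcell) if k[0]!='_'])
E
```

```text
pics
top [[-0.025, 0.998, -0.058, 0.526], [-0.999, -0.027, -0.021, -0.069], [-0.023, 0.057, 0.998, 1.188], [0.0, 0.0, 0.0, 1.0]] 503.04396926307805 [-0.09838731  0.          0.          0.          0.        ]
side [[0.965, 0.177, -0.195, 0.395], [-0.263, 0.627, -0.733, -0.813], [-0.008, 0.759, 0.651, 0.714], [0.0, 0.0, 0.0, 1.0]] 407.4934394914876 [-0.10349153  0.          0.          0.          0.        ]
{'time': 0.1, 'q': array([-7.21913999e+01,  5.00741027e+00,  1.00386950e+01,  9.50998199e+01,
        1.63955106e-04,  9.00001706e+01]), 'qd': array([-0.02658712, -0.08279369,  0.12975954,  0.02550518,  0.10817369,
       -0.0118242 ]), 'joint_efforts': array([ 2.95582031e-04, -5.21559227e+01,  4.65653265e+01,  1.59843208e-02,
        3.22321489e-05, -1.08333353e-05]), 'ee_pos': array([ 0.1681555 , -0.52347064,  0.25265644]), 'tcp_rot': array([-1.79931465e+02, -1.63750967e-04,  1.78084293e+01]), 'wrist_force': array([-0.22515017, -0.03612538,  0.46031899]), 'torque': array([-0.01040947,  0.05698579, -0.03712404]), 'grasp_force': 0.0, 'opening': 0.0852201712886197}
['PlanningError', 'camera', 'camera_info', 'get_obs', 'job_done', 'tip_extent']
```

View pics/top0.png

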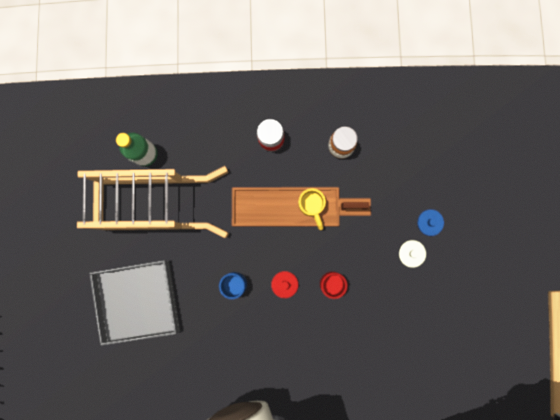

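View pics/side0.png

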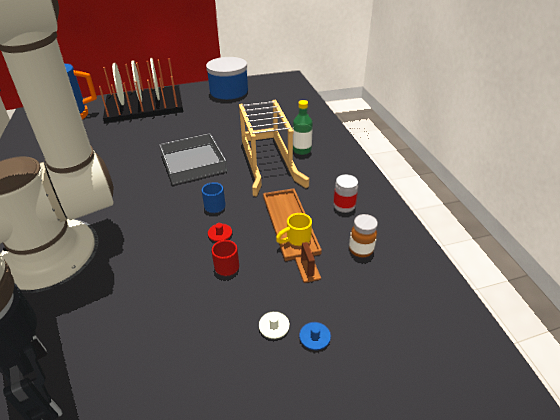

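The top view shows the red pot at (334,286), the blue pot at (232,286) and no white pot. The lids are red (285,285), white (412,254) and blue (431,222). The mug is on the tray at (312,204) with its handle toward (320,226), the tub is at (134,303), and the shelf is on the left.

```bash
cat >> h.py <<'E'
def blobs(im,col,amin=60):
    h=cv2.cvtColor(im,cv2.COLOR_RGB2HSV).astype(int);H,S,V=h[...,0],h[...,1],h[...,2]
    m={'red':((H<6)|(H>174))&(S>190)&(V>70),'blue':(H>100)&(H<125)&(S>150)&(V>50),'yellow':(H>22)&(H<34)&(S>150)&(V>90),
       'white':(S<50)&(V>170),'wood':(H>5)&(H<20)&(S>130)&(V>45)&(V<200)}[col].astype(np.uint8)
    c,_=cv2.findContours(m,cv2.RETR_EXTERNAL,cv2.CHAIN_APPROX_NONE)
    return [k for k in c if cv2.contourArea(k)>amin]
def report(n='top',cols=('red','blue','white','yellow','wood')):
    im,d=shot(n)
    for col in cols:
        for k in blobs(im,col):
            (u,v),r=cv2.minEnclosingCircle(k)
            if n=='top' and v<100: continue
            p=pts(n,k.reshape(-1,2),d) ; x,y,w,h=cv2.boundingRect(k)
            m=np.zeros(d.shape,np.uint8);cv2.drawContours(m,[k],-1,1,-1);q=np.argwhere(m>0)[:,::-1];P=pts(n,q,d)
            zt=np.percentile(P[:,2],97)
            M=cv2.moments(k);c=(M['m10']/M['m00'],M['m01']/M['m00'])
            print(col,'px',np.round(c),'bb',w,h,'ztop %.3f zmed %.3f'%(zt,np.median(P[:,2])),
              'c@.011',np.round(cast(n,c,.011)[0][:2],4),'c@.06',np.round(cast(n,c,.06)[0][:2],4),'top pts',np.round(np.median(P[P[:,2]>zt-.008],0),4))
    return im,d
E
python3 - <<'E'
from h import *
im,d=report()
# wood tray box
for k in blobs(im,'wood',300):
    print(cv2.minAreaRect(k))
    if cv2.contourArea(k)<8000: print(np.round(cast('top',cv2.boxPoints(cv2.minAreaRect(k)),.014),4)[:,:2].tolist())
q=[(78,174),(207,180),(228,168),(228,173),(78,228),(205,223),(228,232),(226,237)]
cv2.imwrite('pics/z1.png',cv2.cvtColor(cv2.resize(im[155:245,70:380],None,fx=2.5,fy=2.5,interpolation=cv2.INTER_CUBIC),cv2.COLOR_RGB2BGR))
for z in (.03,): print(np.round(cast('top',q,z),4)[:,:2].tolist())
print('tub',np.round(cast('top',[(91,272),(166,262),(175,333),(101,344)],.04),3)[:,:2].tolist())
print('tip',tip_extent)
E
```

```text
red px [334. 285.] bb 26 25 ztop 0.063 zmed 0.009 c@.011 [ 0.4329 -0.1665] c@.06 [ 0.4367 -0.1625] top pts [ 0.4373 -0.1627  0.0603]
red px [284. 284.] bb 26 26 ztop 0.035 zmed 0.012 c@.011 [ 0.4373 -0.0525] c@.06 [ 0.441  -0.0532] top pts [ 0.4368 -0.0536  0.0336]
blue px [232. 285.] bb 27 26 ztop 0.063 zmed 0.010 c@.011 [0.4374 0.0697] c@.06 [0.441  0.0639] top pts [0.4404 0.0642 0.0606]
blue px [430. 222.] bb 26 26 ztop 0.035 zmed 0.013 c@.011 [ 0.5725 -0.3984] c@.06 [ 0.5706 -0.3847] top pts [ 0.5719 -0.3966  0.0334]
white px [137. 302.] bb 73 74 ztop 0.009 zmed 0.004 c@.011 [0.4034 0.2968] c@.06 [0.4085 0.2816] top pts [0.4024 0.2981 0.0046]
white px [412. 253.] bb 27 27 ztop 0.034 zmed 0.012 c@.011 [ 0.5009 -0.3525] c@.06 [ 0.5019 -0.3407] top pts [ 0.502  -0.3524  0.0335]
white px [344. 138.] bb 24 23 ztop 0.095 zmed 0.091 c@.011 [ 0.7775 -0.2035] c@.06 [ 0.767  -0.1979] top pts [ 0.7604 -0.1939  0.0908]
white px [269. 131.] bb 26 25 ztop 0.090 zmed 0.086 c@.011 [ 0.7989 -0.0261] c@.06 [ 0.7876 -0.0279] top pts [ 0.7816 -0.0302  0.0859]
yellow px [312. 203.] bb 26 40 ztop 0.06
[... 563 characters left out ...]
968] c@.06 [ 0.6094 -0.1915] top pts [ 0.6138 -0.2163  0.0588]
wood px [259. 203.] bb 86 40 ztop 0.018 zmed 0.007 c@.011 [0.629  0.0027] c@.06 [ 6.247e-01 -3.000e-04] top pts [0.6327 0.0082 0.0145]
((344.4516296386719, 205.64456176757812), (39.15361022949219, 51.5385627746582), 87.95458984375)
[[0.6622, -0.1369], [0.6633, -0.2579], [0.5714, -0.2578], [0.5703, -0.1374]]
((274.5, 206.5), (39.0, 85.0), 90.0)
[[0.6679, 0.0651], [0.6622, -0.1346], [0.5708, -0.1319], [0.576, 0.0669]]
[[0.7086, 0.4316], [0.6841, 0.1214], [0.7107, 0.0718], [0.699, 0.072], [0.58, 0.4315], [0.5839, 0.1277], [0.5617, 0.0746], [0.5503, 0.0795]]
tub [[0.476, 0.396], [0.496, 0.218], [0.333, 0.2], [0.309, 0.375]]
tip 0.022
```

View pics/z1.png

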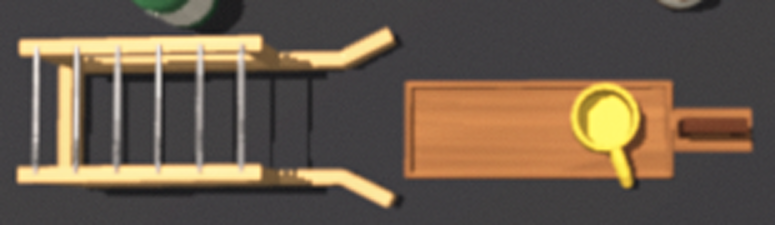

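The crop shows the tray corners, from (404,81) to (673,178), level with the pixel rows. It also shows the shelf's top frame from (18,38) to (262,184) and the lead-in tips near (396,33) and (396,202). I'll compute the poses from these.

```bash
python3 - <<'E'
from h import *
c=lambda L,z:np.round(cast('top',[(70+u/2.5,155+v/2.5) for u,v in L],z)[:,:2],4).tolist()
print('tray',c([(404,81),(672,81),(673,178),(405,178)],.014))
print('frame',c([(18,38),(18,184),(262,36),(262,184)],.138), 'mid',c([(18,110.5),(262,110)],.138))
print('leadtips outer/inner', c([(388,28),(398,42),(398,194),(390,207)],.03))
print('guide inner at bend',c([(343,66),(343,170)],.03))
im,d=shot('side')
for nm,k in (('frame',(262,184)),):pass
# mug: axis via depth points high
im,d=shot('top')
k=max(blobs(im,'yellow'),key=cv2.contourArea);m=np.zeros(d.shape,np.uint8);cv2.drawContours(m,[k],-1,1,-1)
P=pts('top',np.argwhere(m>0)[:,::-1],d);H=P[P[:,2]>.052]
r=H[H[:,0]>.595];print('rim bbox',r.min(0),r.max(0)); h=P[P[:,0]<.588];print('handle',h.mean(0),h[h[:,2]>.02].min(0) if len(h) else 0)
E
```

```text
tray [[0.6669, 0.066], [0.6599, -0.1856], [0.5689, -0.1836], [0.5756, 0.0669]]
frame [[0.6999, 0.3868], [0.5737, 0.3866], [0.6941, 0.1722], [0.5684, 0.1738]] mid [[0.637, 0.3865], [0.631, 0.1729]]
leadtips outer/inner [[0.7152, 0.0782], [0.7017, 0.0691], [0.5603, 0.0718], [0.5484, 0.0795]]
guide inner at bend [[0.6808, 0.121], [0.5838, 0.1226]]
rim bbox [ 0.59595905 -0.14709002  0.05293368] [ 0.65281284 -0.09046022  0.06551044]
handle [ 0.57614493 -0.13221516  0.07487314] [ 0.52603948 -0.13904263  0.02071072]
```

Measured so far:
- **Tray:** centre (.618,-.059), heading 88.4°.
- **Shelf:** origin ≈(.634,.250), with almost the same heading as the tray.
- **Mug:** (.623,-.119), handle toward -x.
- **Pots:** red (.437,-.163), blue (.4405,.064).
- **Tub:** centre (.403,.297).

I'll take the mug first.

servo_tool:
  rows:
    - {"offset": [1, -1, 0], "yaw": 0.099, "claw": 0}
    - {"offset": [1, -1, 0], "yaw": 0.099, "claw": 0}
    - {"offset": [1, -1, 0], "yaw": 0.099, "claw": 0}
    - {"offset": [1, -1, 0], "yaw": 0.099, "claw": 0}
    - {"offset": [1, -1, 0], "yaw": 0.099, "claw": 0}
  squeeze: 40

```text
time: 0.88
ee_pos: [0.2326, -0.3987, 0.2531]
tcp_rot: [180.0, 0.0, 0.0]
wrist_force: [0.3, 0.3, 0.1]
opening: 0.0857
grasp_force: 0.0
```

servo_tool:
  rows:
    - {"offset": [0.97, -0.7, 0], "yaw": 0, "claw": 0}
    - {"offset": [0.97, -0.7, 0], "yaw": 0, "claw": 0}
    - {"offset": [0.97, -0.7, 0], "yaw": 0, "claw": 0}
    - {"offset": [0.97, -0.7, 0], "yaw": 0, "claw": 0}

```text
time: 1.38
ee_pos: [0.3296, -0.3287, 0.2529]
tcp_rot: [-180.0, 0.0, -0.0]
wrist_force: [-0.2, 0.2, 0.7]
opening: 0.0854
grasp_force: 0.0
```

servo_tool:
  rows:
    - {"offset": [0.97, -0.7, 0], "yaw": 0, "claw": 0}
    - {"offset": [0.97, -0.7, 0], "yaw": 0, "claw": 0}
    - {"offset": [0.97, -0.7, 0], "yaw": 0, "claw": 0}
    - {"offset": [0.97, -0.7, 0], "yaw": 0, "claw": 0}

```text
time: 1.88
ee_pos: [0.4261, -0.2591, 0.2531]
tcp_rot: [180.0, 0.0, -0.1]
wrist_force: [0.3, -0.5, -0.9]
opening: 0.0855
grasp_force: 0.0
```

servo_tool:
  rows:
    - {"offset": [0.985, -0.7, 0.5], "yaw": 0, "claw": 0}
    - {"offset": [0.985, -0.7, 0.5], "yaw": 0, "claw": 0}
    - {"offset": [0.985, -0.7, 0.5], "yaw": 0, "claw": 0}
    - {"offset": [0.985, -0.7, 0.5], "yaw": 0, "claw": 0}

```text
time: 2.38
ee_pos: [0.5246, -0.1892, 0.2033]
tcp_rot: [180.0, 0.0, -0.1]
wrist_force: [-0.4, 0.5, -0.7]
opening: 0.0852
grasp_force: 0.0
```

servo_tool:
  rows:
    - {"offset": [0.985, -0.7, 0.5], "yaw": 0, "claw": 0}
    - {"offset": [0.985, -0.7, 0.5], "yaw": 0, "claw": 0}
    - {"offset": [0.985, -0.7, 0.5], "yaw": 0, "claw": 0}
    - {"offset": [0.985, -0.7, 0.5], "yaw": 0, "claw": 0}

```text
time: 2.88
ee_pos: [0.6233, -0.1195, 0.1541]
tcp_rot: [180.0, -0.0, -0.1]
wrist_force: [0.2, 0.7, -0.7]
opening: 0.0853
grasp_force: 0.0
```

```bash
python3 - <<'E'
from h import *
im,d=shot('side','s1.png')
print(get_obs()['ee_pos'])
k=max(blobs(im,'yellow'),key=cv2.contourArea);m=np.zeros(d.shape,np.uint8);cv2.drawContours(m,[k],-1,1,-1)
P=pts('side',np.argwhere(m>0)[:,::-1],d);r=P[(P[:,2]>.05)&(P[:,0]>.59)];print('mug',r.min(0),r.max(0))
E
```

```text
[ 0.62319168 -0.11969408  0.15474494]
mug [ 0.59035722 -0.18747151  0.05000355] [ 0.65147189 -0.08959263  0.06489709]
```

View pics/s1.png

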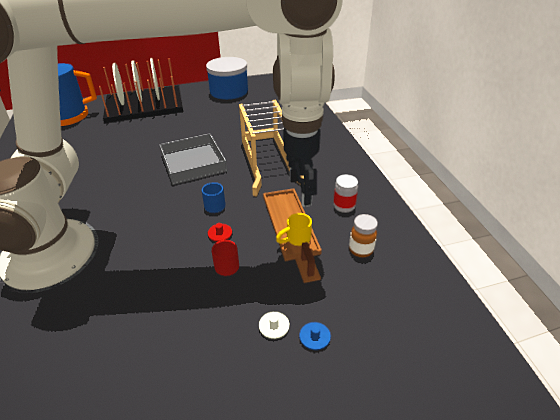

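The side view shows no white pot anywhere, and the gripper is over the mug (298,230). Next I descend, grip and lift.

servo_tool:
  rows:
    - {"offset": [0, 0, 0.3], "yaw": 0, "claw": 0}
    - {"offset": [0, 0, 0.6], "yaw": 0, "claw": 0}
    - {"offset": [0, 0, 0.8], "yaw": 0, "claw": 0}
    - {"offset": [0, 0, 0.8], "yaw": 0, "claw": 0}

```text
time: 3.42
ee_pos: [0.6228, -0.1187, 0.0728]
tcp_rot: [-180.0, 0.1, -0.1]
wrist_force: [0.4, 0.2, -0.4]
opening: 0.0854
grasp_force: 0.0
```

servo_tool:
  rows:
    - {"offset": [0, 0, 0.2], "yaw": 0, "claw": 0}
    - {"offset": [0, 0, 0.36], "yaw": 0, "claw": 0}
    - {"offset": [0, 0, 0.36], "yaw": 0, "claw": 1}
    - {"offset": [0, 0, 0.36], "yaw": 0, "claw": 1}
    - {"offset": [0, 0, 0.36], "yaw": 0, "claw": 1}
    - {"offset": [0, 0, 0.36], "yaw": 0, "claw": 1}
    - {"offset": [0, 0, 0.36], "yaw": 0, "claw": 1}
    - {"offset": [0, 0, 0.36], "yaw": 0, "claw": 1}

```text
time: 4.42
ee_pos: [0.6239, -0.1179, 0.0373]
tcp_rot: [180.0, -0.0, -0.0]
wrist_force: [0.5, 0.2, -1.6]
opening: 0.0604
grasp_force: 43.4
```

servo_tool:
  rows:
    - {"offset": [0, 0, -0.3], "yaw": 0, "claw": 1}
    - {"offset": [0, 0, -0.6], "yaw": 0, "claw": 1}
    - {"offset": [0, 0, -1], "yaw": 0, "claw": 1}
    - {"offset": [0, 0, -1], "yaw": 0, "claw": 1}

```text
time: 4.92
ee_pos: [0.6254, -0.1182, 0.1411]
tcp_rot: [179.9, -0.3, -0.0]
wrist_force: [0.7, 0.1, -2.0]
opening: 0.0604
grasp_force: 43.9
```

servo_tool:
  rows:
    - {"offset": [-0.3, -0.3, 0], "yaw": 0, "claw": 1}
    - {"offset": [-0.6, -0.6, 0], "yaw": 0, "claw": 1}
    - {"offset": [-1, -1, 0], "yaw": 0, "claw": 1}
    - {"offset": [-1, -1, 0], "yaw": 0, "claw": 1}

```text
time: 5.42
ee_pos: [0.5214, -0.016, 0.1363]
tcp_rot: [-180.0, 0.1, 0.1]
wrist_force: [-0.0, -0.6, -1.4]
opening: 0.0601
grasp_force: 44.0
```

servo_tool:
  rows:
    - {"offset": [-0.3, -0.3, 0], "yaw": 0, "claw": 1}
    - {"offset": [-0.6, -0.6, 0], "yaw": 0, "claw": 1}
    - {"offset": [-1, -1, 0], "yaw": 0, "claw": 1}
    - {"offset": [-1, -1, 0], "yaw": 0, "claw": 1}

```text
time: 5.92
ee_pos: [0.4258, 0.0337, 0.1368]
tcp_rot: [-177.9, 0.1, 3.3]
wrist_force: [1.0, -0.1, -1.5]
opening: 0.0605
grasp_force: 44.0
```

servo_tool:
  rows:
    - {"offset": [-0.05, -0.3, 0], "yaw": 0, "claw": 1}
    - {"offset": [-0.1, -0.6, 0], "yaw": 0, "claw": 1}
    - {"offset": [-0.1, -1, 0], "yaw": 0, "claw": 1}
    - {"offset": [-0.1, -1, 0], "yaw": 0, "claw": 1}

```text
time: 6.42
ee_pos: [0.4188, 0.074, 0.1408]
tcp_rot: [-175.5, 0.1, 7.3]
wrist_force: [-1.5, 0.2, -1.6]
opening: 0.0603
grasp_force: 43.4
```

servo_tool:
  rows:
    - {"offset": [0, -0.3, 0], "yaw": 0, "claw": 1}
    - {"offset": [0, -0.6, 0], "yaw": 0, "claw": 1}
    - {"offset": [0, -1, 0], "yaw": 0, "claw": 1}
    - {"offset": [0, -1, 0], "yaw": 0, "claw": 1}

```text
time: 6.92
ee_pos: [0.4174, 0.1151, 0.1489]
tcp_rot: [-173.0, 0.2, 11.2]
wrist_force: [0.8, 0.8, -1.6]
opening: 0.06
grasp_force: 43.5
```

servo_tool:
  rows:
    - {"offset": [0, -0.17, 0], "yaw": 0, "claw": 1}
    - {"offset": [0, -0.17, 0.3], "yaw": 0, "claw": 1}
    - {"offset": [0, -0.17, 0.5], "yaw": 0, "claw": 1}
    - {"offset": [0, -0.17, 0.5], "yaw": 0, "claw": 1}

```text
time: 7.42
ee_pos: [0.4145, 0.1236, 0.1]
tcp_rot: [-172.5, 0.4, 12.1]
wrist_force: [-0.5, 0.0, -1.1]
opening: 0.0605
grasp_force: 43.7
```

```bash
python3 - <<'E'
from h import *
o=get_obs();print(o['ee_pos'],o['opening'],o['grasp_force'])
im,d=shot('side','s2.png')
k=max(blobs(im,'yellow'),key=cv2.contourArea);m=np.zeros(d.shape,np.uint8);cv2.drawContours(m,[k],-1,1,-1)
P=pts('side',np.argwhere(m>0)[:,::-1],d);print(np.percentile(P,2,axis=0),np.percentile(P,98,axis=0))
E
```

```text
[0.4145411  0.12355812 0.09998235] 0.06050568808699238 43.73097024857998
[0.36056442 0.0871853  0.02146602] [0.43951437 0.20873169 0.12753792]
```

```bash
python3 - <<'E'
from h import *
o=get_obs();print(o['q'],o['qd'].round(2),o['wrist_force'],o['tcp_rot'])
E
```

```text
[ 12.03086464 -11.26262874 -22.51916667  79.02972895   7.51530471
 179.94294186] [ 0.03 -0.48  1.49  0.4  -0.07 -0.  ] [-0.66971339 -0.52114637 -0.94008526] [-172.48441634    0.27880405   12.08743331]
```

View pics/s2.png

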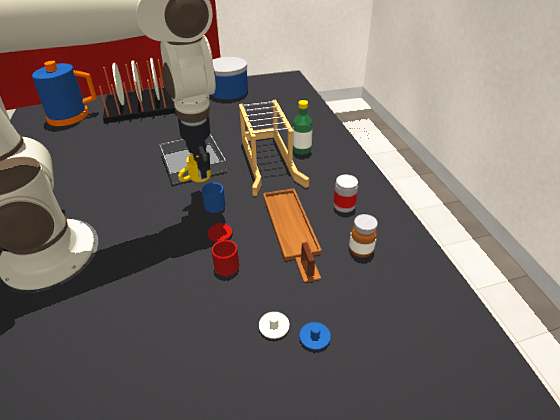

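The last joint hit its 180° limit, because q6 = 180+q1-yaw. The mug is still held, clear of the pot and short of the tub. I'll lift and turn the tool to yaw ≈180, where q6 = q1.

servo_tool:
  rows:
    - {"offset": [0, 0, -0.3], "yaw": 0, "claw": 1}
    - {"offset": [0, 0, -0.6], "yaw": 0, "claw": 1}
    - {"offset": [0, 0, -0.6], "yaw": -0.05, "claw": 1}
    - {"offset": [0, 0, -0.6], "yaw": -0.1, "claw": 1}
    - {"offset": [0, 0, -0.6], "yaw": -0.15, "claw": 1}
    - {"offset": [0, 0, -0.6], "yaw": -0.2, "claw": 1}
    - {"offset": [0, 0, -0.6], "yaw": -0.25, "claw": 1}
    - {"offset": [0, 0, -0.6], "yaw": -0.3, "claw": 1}
    - {"offset": [0, 0, -0.6], "yaw": -0.35, "claw": 1}
    - {"offset": [0, 0, -0.6], "yaw": -0.4, "claw": 1}
    - {"offset": [0, 0, -0.6], "yaw": -0.45, "claw": 1}
    - {"offset": [0, 0, -0.6], "yaw": -0.5, "claw": 1}

```text
time: 8.98
ee_pos: [0.4178, 0.1161, 0.162]
tcp_rot: [-179.9, -7.5, 102.4]
wrist_force: [-0.4, 0.7, -2.5]
opening: 0.0603
grasp_force: 44.0
```

The tool kept a 7.5° lean toward +y from running into the limit. I'll stand the mug in the tub as it is, then undo the lean at the opposite limit.

servo_tool:
  rows:
    - {"offset": [0.3, 0.04, 0.04], "yaw": 0, "claw": 1}
    - {"offset": [0.6, 0.08, 0.08], "yaw": 0, "claw": 1}
    - {"offset": [0.9, 0.12, 0.12], "yaw": 0, "claw": 1}
    - {"offset": [0.9, 0.12, 0.12], "yaw": 0, "claw": 1}

```text
time: 9.48
ee_pos: [0.4101, 0.2088, 0.1617]
tcp_rot: [-179.9, -7.5, 102.2]
wrist_force: [0.7, -0.2, -1.3]
opening: 0.0599
grasp_force: 44.0
```

servo_tool:
  rows:
    - {"offset": [0.3, 0.04, 0.04], "yaw": 0, "claw": 1}
    - {"offset": [0.6, 0.08, 0.08], "yaw": 0, "claw": 1}
    - {"offset": [0.9, 0.12, 0.12], "yaw": 0, "claw": 1}
    - {"offset": [0.9, 0.12, 0.12], "yaw": 0, "claw": 1}
    - {"offset": [0.9, 0.12, 0.12], "yaw": 0, "claw": 1}

```text
time: 10.1
ee_pos: [0.403, 0.298, 0.1608]
tcp_rot: [-179.8, -7.5, 102.0]
wrist_force: [0.0, -0.2, -1.6]
opening: 0.0601
grasp_force: 44.0
```

servo_tool:
  rows:
    - {"offset": [-0.04, 0, 0.3], "yaw": 0, "claw": 1}
    - {"offset": [-0.08, 0, 0.6], "yaw": 0, "claw": 1}
    - {"offset": [-0.08, 0, 0.6], "yaw": 0, "claw": 1}
    - {"offset": [-0.08, 0, 0.6], "yaw": 0, "claw": 1}

```text
time: 10.6
ee_pos: [0.4032, 0.2982, 0.1011]
tcp_rot: [-179.8, -7.5, 102.0]
wrist_force: [0.2, -0.2, -1.6]
opening: 0.06
grasp_force: 44.1
```

```bash
python3 - <<'E'
from h import *
o=get_obs();print(o['ee_pos'],o['tcp_rot'],o['opening'],o['q'])
im,d=shot('side','s3.png')
k=max(blobs(im,'yellow'),key=cv2.contourArea);m=np.zeros(d.shape,np.uint8);cv2.drawContours(m,[k],-1,1,-1)
P=pts('side',np.argwhere(m>0)[:,::-1],d);print(np.percentile(P,5,axis=0),np.percentile(P,95,axis=0))
E
```

```text
[0.40319922 0.29821146 0.10113687] [-179.84999495   -7.53365704  102.01651652] 0.05997095896097512 [ 32.7728423   -4.4319954  -16.46165847  75.4281188    7.09567232
 110.90409471]
[0.3805898  0.24797989 0.07392982] [0.43141986 0.32698673 0.12658968]
```

servo_tool:
  rows:
    - {"offset": [-0.03, 0, 0.2], "yaw": 0, "claw": 1}
    - {"offset": [-0.05, 0, 0.4], "yaw": 0, "claw": 1}
    - {"offset": [-0.075, 0, 0.57], "yaw": 0, "claw": 1}
    - {"offset": [-0.075, 0, 0.57], "yaw": 0, "claw": 1}
    - {"offset": [-0.075, 0, 0.57], "yaw": 0, "claw": 0.2}
    - {"offset": [-0.075, 0, 0.57], "yaw": 0, "claw": 0.1}
    - {"offset": [-0.075, 0, 0.57], "yaw": 0, "claw": 0.05}
    - {"offset": [-0.075, 0, 0.57], "yaw": 0, "claw": 0}
    - {"offset": [-0.075, 0, 0.57], "yaw": 0, "claw": 0}

```text
time: 11.78
ee_pos: [0.4024, 0.2985, 0.0423]
tcp_rot: [-179.8, -7.5, 102.1]
wrist_force: [0.2, 0.5, -0.5]
opening: 0.0853
grasp_force: 0.0
```

servo_tool:
  rows:
    - {"offset": [0.025, 0, -0.2], "yaw": 0, "claw": 0}
    - {"offset": [0.06, 0, -0.5], "yaw": 0, "claw": 0}
    - {"offset": [0.13, 0, -1], "yaw": 0, "claw": 0}
    - {"offset": [0.13, 0, -1], "yaw": 0, "claw": 0}

```text
time: 12.28
ee_pos: [0.4043, 0.2994, 0.1471]
tcp_rot: [179.9, -7.6, 102.1]
wrist_force: [0.4, -0.0, -0.0]
opening: 0.0855
grasp_force: 0.0
```

```bash
python3 - <<'E'
from h import *
o=get_obs();print(o['ee_pos'],o['tcp_rot'],o['opening'],o['q'])
im,d=shot('side','s3.png')
k=max(blobs(im,'yellow'),key=cv2.contourArea);m=np.zeros(d.shape,np.uint8);cv2.drawContours(m,[k],-1,1,-1)
P=pts('side',np.argwhere(m>0)[:,::-1],d);print(np.percentile(P,3,axis=0),np.percentile(P,97,axis=0))
cv2.imwrite('pics/z3.png',cv2.cvtColor(cv2.resize(im[90:290,120:360],None,fx=2.5,fy=2.5),cv2.COLOR_RGB2BGR))
E
```

```text
[0.40432677 0.29936193 0.14712292] [179.87853833  -7.64320125 102.09752305] 0.08554846559289411 [ 32.80965177  -5.10257262 -12.00667572  80.26423204   7.10323824
 110.89603068]
[0.37376725 0.24849361 0.01014002] [0.42874217 0.33352178 0.06201918]
```

View pics/z3.png

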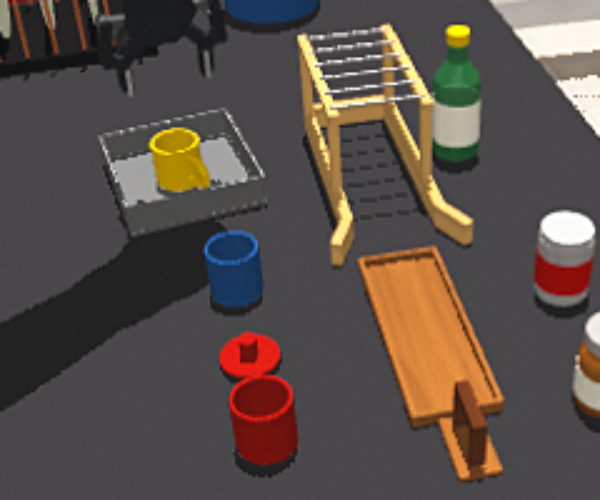

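The crop shows the mug upright in the tub at (178,160), and nothing else disturbed. Next I turn q6 toward -180 in free space to undo the lean.

servo_tool:
  rows:
    - {"offset": [0.13, 0, -1], "yaw": -0.05, "claw": 0}
    - {"offset": [0.13, 0, -1], "yaw": -0.1, "claw": 0}
    - {"offset": [0.13, 0, -1], "yaw": -0.15, "claw": 0}
    - {"offset": [0.13, 0, -1], "yaw": -0.2, "claw": 0}
    - {"offset": [0.13, 0, -1], "yaw": -0.25, "claw": 0}
    - {"offset": [0.13, 0, -1], "yaw": -0.3, "claw": 0}
    - {"offset": [0.13, 0, -1], "yaw": -0.35, "claw": 0}
    - {"offset": [0.13, 0, -1], "yaw": -0.4, "claw": 0}
    - {"offset": [0.13, 0, -1], "yaw": -0.45, "claw": 0}
    - {"offset": [0.13, 0, -1], "yaw": -0.5, "claw": 0}
    - {"offset": [0.13, 0, -1], "yaw": -0.55, "claw": 0}
    - {"offset": [0.13, 0, -1], "yaw": -0.6, "claw": 0}

```text
time: 13.82
ee_pos: [0.4029, 0.2981, 0.2423]
tcp_rot: [172.8, 2.0, -149.8]
wrist_force: [0.5, -0.2, 1.1]
opening: 0.0849
grasp_force: 0.0
```

servo_tool:
  rows:
    - {"offset": [0, 0, 0], "yaw": -0.05, "claw": 0}
    - {"offset": [0, 0, 0], "yaw": -0.1, "claw": 0}
    - {"offset": [0, 0, 0], "yaw": -0.15, "claw": 0}
    - {"offset": [0, 0, 0], "yaw": -0.2, "claw": 0}
    - {"offset": [0, 0, 0], "yaw": -0.25, "claw": 0}
    - {"offset": [0, 0, 0], "yaw": -0.3, "claw": 0}
    - {"offset": [0, 0, 0], "yaw": -0.35, "claw": 0}
    - {"offset": [0, 0, 0], "yaw": -0.4, "claw": 0}
    - {"offset": [0, 0, 0], "yaw": -0.45, "claw": 0}
    - {"offset": [0, 0, 0], "yaw": -0.5, "claw": 0}
    - {"offset": [0, 0, 0], "yaw": -0.55, "claw": 0}
    - {"offset": [0, 0, 0], "yaw": -0.6, "claw": 0}

```text
time: 15.32
ee_pos: [0.4029, 0.2981, 0.2423]
tcp_rot: [-175.8, 6.2, -41.4]
wrist_force: [0.2, -0.2, -0.1]
opening: 0.0855
grasp_force: 0.0
```

```bash
cat >> h.py <<'E'
from scipy.spatial.transform import Rotation as Ro
def st():
    o=get_obs();R=Ro.from_euler('xyz',o['tcp_rot'],degrees=True).as_matrix()
    print('t',round(o['time'],2),'pos',o['ee_pos'].round(4),'rot',o['tcp_rot'].round(1),'q',o['q'].round(1),'lean',R[:2,2].round(3)); return o,R
def need(p):
    o,R=st();print('tool shift (x0.1m)',(R.T@(np.array(p)-o['ee_pos'])*10).round(3))
E
python3 -c "
from h import *
need((.41,.13,.25))"
```

```text
t 15.32 pos [0.4029 0.2981 0.2423] rot [-175.8    6.2  -41.4] q [  32.8   -4.4   -0.8   91.2    7.1 -105.4] lean [-0.033  0.126]
tool shift (x0.1m) [ 1.15   1.196 -0.29 ]
```

servo_tool:
  rows:
    - {"offset": [0.57, 0.6, -0.14], "yaw": -0.06, "claw": 0}
    - {"offset": [0.57, 0.6, -0.14], "yaw": -0.11, "claw": 0}
    - {"offset": [0.57, 0.6, -0.14], "yaw": -0.16, "claw": 0}
    - {"offset": [0.57, 0.6, -0.14], "yaw": -0.2, "claw": 0}

```text
time: 15.82
ee_pos: [0.4056, 0.2139, 0.2458]
tcp_rot: [-173.0, 2.6, -5.6]
wrist_force: [-0.6, 0.2, -0.1]
opening: 0.0858
grasp_force: 0.0
```

```bash
python3 -c "
from h import *
need((.41,.13,.25))"
```

```text
t 15.82 pos [0.4056 0.2139 0.2458] rot [-173.     2.6   -5.6] q [  23.6   -9.    -4.6   93.2    7.4 -150.6] lean [-0.033  0.126]
tool shift (x0.1m) [ 0.123  0.818 -0.149]
```

servo_tool:
  rows:
    - {"offset": [0.12, 0.82, -0.15], "yaw": -0.04, "claw": 0}
    - {"offset": [0.12, 0.82, -0.15], "yaw": -0.08, "claw": 0}
    - {"offset": [0.12, 0.82, -0.15], "yaw": -0.12, "claw": 0}
    - {"offset": [0.12, 0.82, -0.15], "yaw": -0.12, "claw": 0}

```text
time: 16.32
ee_pos: [0.4063, 0.1416, 0.2504]
tcp_rot: [-173.0, -0.2, 14.9]
wrist_force: [0.5, 0.4, 0.5]
opening: 0.0854
grasp_force: 0.0
```

servo_tool:
  rows:
    - {"offset": [0.3, 0.95, -0.12], "yaw": 0, "claw": 0}
    - {"offset": [0.3, 0.95, -0.12], "yaw": 0, "claw": 0}
    - {"offset": [0.3, 0.95, -0.12], "yaw": 0, "claw": 0}
    - {"offset": [0.3, 0.95, -0.12], "yaw": 0, "claw": 0}

```text
time: 16.82
ee_pos: [0.4496, 0.1096, 0.2516]
tcp_rot: [-175.2, -0.1, 10.9]
wrist_force: [0.4, -0.4, 0.3]
opening: 0.0854
grasp_force: 0.0
```

```bash
python3 -c "
from h import *
need((.41,.03,.25))"
```

```text
t 16.82 pos [0.4496 0.1096 0.2516] rot [-1.752e+02 -1.000e-01  1.090e+01] q [  11.    -7.2   -2.2   94.9    4.8 -179.9] lean [-0.014  0.082]
tool shift (x0.1m) [-0.54   0.705 -0.044]
```

servo_tool:
  rows:
    - {"offset": [-0.1, 1, 0], "yaw": 0, "claw": 0}
    - {"offset": [-0.1, 1, 0], "yaw": 0, "claw": 0}
    - {"offset": [-0.1, 1, 0], "yaw": 0, "claw": 0}
    - {"offset": [-0.1, 1, 0], "yaw": 0, "claw": 0}

```text
time: 17.32
ee_pos: [0.4521, 0.066, 0.2437]
tcp_rot: [-177.6, -0.1, 6.8]
wrist_force: [0.1, -0.5, -0.3]
opening: 0.0854
grasp_force: 0.0
```

```bash
python3 -c "
from h import *
st()"
```

```text
t 17.32 pos [0.4521 0.066  0.2437] rot [-1.776e+02 -1.000e-01  6.800e+00] q [   6.9   -8.    -3.7   94.2    2.4 -179.9] lean [-0.003  0.042]
```

Lean drops 2.4° per 0.1 m of blocked motion, so one more push of the same size should zero it.

servo_tool:
  rows:
    - {"offset": [0, 0.98, 0], "yaw": 0, "claw": 0}
    - {"offset": [0, 0.98, 0], "yaw": 0, "claw": 0}
    - {"offset": [0, 0.98, 0], "yaw": 0, "claw": 0}
    - {"offset": [0, 0.98, 0], "yaw": 0, "claw": 0}

```text
time: 17.82
ee_pos: [0.4611, 0.0237, 0.2395]
tcp_rot: [-179.9, -0.0, 2.8]
wrist_force: [-1.0, -0.7, -0.5]
opening: 0.0854
grasp_force: 0.0
```

```bash
python3 -c "
from h import *
st();report('top',('red','blue','white'))"
```

```text
t 17.82 pos [0.4611 0.0237 0.2395] rot [-179.9   -0.     2.8] q [ 2.900e+00 -7.300e+00 -3.600e+00  9.380e+01  1.000e-01 -1.799e+02] lean [-0.     0.002]
red px [334. 285.] bb 26 26 ztop 0.063 zmed 0.009 c@.011 [ 0.433  -0.1665] c@.06 [ 0.4369 -0.1624] top pts [ 0.4379 -0.1626  0.0608]
red px [287. 285.] bb 22 26 ztop 0.036 zmed 0.012 c@.011 [ 0.4354 -0.0584] c@.06 [ 0.4392 -0.0588] top pts [ 0.4368 -0.0538  0.0332]
blue px [430. 222.] bb 26 26 ztop 0.035 zmed 0.012 c@.011 [ 0.5725 -0.3984] c@.06 [ 0.5706 -0.3847] top pts [ 0.5709 -0.3968  0.0337]
white px [190. 334.] bb 155 163 ztop 0.700 zmed 0.684 c@.011 [0.3261 0.1713] c@.06 [0.3344 0.1613] top pts [0.4607 0.0221 0.6957]
white px [412. 253.] bb 27 27 ztop 0.036 zmed 0.012 c@.011 [ 0.5009 -0.3526] c@.06 [ 0.502  -0.3408] top pts [ 0.5022 -0.3518  0.0347]
white px [344. 138.] bb 24 23 ztop 0.095 zmed 0.091 c@.011 [ 0.7775 -0.2034] c@.06 [ 0.767  -0.1978] top pts [ 0.7603 -0.1942  0.0908]
white px [269. 131.] bb 26 25 ztop 0.090 zmed 0.086 c@.011 [ 0.799  -0.0262] c@.06 [ 0.7876 -0.028 ] top pts [ 0.7812 -0.0301  0.0859]
```

Upright again. I turn the other way so that yaw ≈178.4, which is aligned with the tray and puts q6 near 0.

servo_tool:
  rows:
    - {"offset": [0, 0, 0], "yaw": 0.051, "claw": 0}
    - {"offset": [0, 0, 0], "yaw": 0.102, "claw": 0}
    - {"offset": [0, 0, 0], "yaw": 0.154, "claw": 0}
    - {"offset": [0, 0, 0], "yaw": 0.205, "claw": 0}
    - {"offset": [0, 0, 0], "yaw": 0.256, "claw": 0}
    - {"offset": [0, 0, 0], "yaw": 0.307, "claw": 0}
    - {"offset": [0, 0, 0], "yaw": 0.358, "claw": 0}
    - {"offset": [0, 0, 0], "yaw": 0.41, "claw": 0}
    - {"offset": [0, 0, 0], "yaw": 0.461, "claw": 0}
    - {"offset": [0, 0, 0], "yaw": 0.512, "claw": 0}
    - {"offset": [0, 0, 0], "yaw": 0.512, "claw": 0}

```text
time: 19.25
ee_pos: [0.461, 0.0239, 0.2396]
tcp_rot: [-180.0, 0.1, -89.2]
wrist_force: [-0.0, -0.4, -0.4]
opening: 0.0854
grasp_force: 0.0
```

servo_tool:
  rows:
    - {"offset": [0, 0, 0], "yaw": 0.051, "claw": 0}
    - {"offset": [0, 0, 0], "yaw": 0.102, "claw": 0}
    - {"offset": [0, 0, 0], "yaw": 0.154, "claw": 0}
    - {"offset": [0, 0, 0], "yaw": 0.205, "claw": 0}
    - {"offset": [0, 0, 0], "yaw": 0.256, "claw": 0}
    - {"offset": [0, 0, 0], "yaw": 0.307, "claw": 0}
    - {"offset": [0, 0, 0], "yaw": 0.358, "claw": 0}
    - {"offset": [0, 0, 0], "yaw": 0.41, "claw": 0}
    - {"offset": [0, 0, 0], "yaw": 0.461, "claw": 0}
    - {"offset": [0, 0, 0], "yaw": 0.512, "claw": 0}
    - {"offset": [0, 0, 0], "yaw": 0.512, "claw": 0}

```text
time: 20.62
ee_pos: [0.461, 0.0237, 0.2395]
tcp_rot: [179.9, 0.0, 178.8]
wrist_force: [-0.1, 0.8, -0.1]
opening: 0.0855
grasp_force: 0.0
```

```bash
python3 -c "
from h import *
need((.4405,.064,.14))
im,d=report('side',('blue',))"
```

```text
t 20.62 pos [0.461  0.0237 0.2395] rot [179.9   0.  178.8] q [ 2.9 -7.3 -3.6 93.8  0.1  4.1] lean [0.    0.001]
tool shift (x0.1m) [0.214 0.397 0.996]
blue px [315. 336.] bb 32 28 ztop 0.035 zmed 0.013 c@.011 [ 0.57   -0.3988] c@.06 [ 0.5578 -0.4277] top pts [ 0.5695 -0.4005  0.0348]
blue px [213. 197.] bb 23 30 ztop 0.062 zmed 0.041 c@.011 [0.4395 0.0947] c@.06 [0.4364 0.0313] top pts [0.4371 0.0597 0.0595]
blue px [236.  86.] bb 29 28 ztop 0.098 zmed 0.051 c@.011 [0.638  0.8278] c@.06 [0.6211 0.7133] top pts [0.6193 0.7274 0.0952]
blue px [59. 92.] bb 52 56 ztop 0.194 zmed 0.129 c@.011 [-0.1197  1.0285] c@.06 [-0.0839  0.9001] top pts [-0.0356  0.7513  0.1925]
```

servo_tool:
  rows:
    - {"offset": [0.21, 0.4, 0.5], "yaw": 0, "claw": 0}
    - {"offset": [0.21, 0.4, 1], "yaw": 0, "claw": 0}
    - {"offset": [0.21, 0.4, 1], "yaw": 0, "claw": 0}
    - {"offset": [0.21, 0.4, 1], "yaw": 0, "claw": 0}

```text
time: 21.18
ee_pos: [0.442, 0.064, 0.1417]
tcp_rot: [179.9, 0.1, 178.6]
wrist_force: [-0.4, -0.2, 0.8]
opening: 0.0854
grasp_force: 0.0
```

servo_tool:
  rows:
    - {"offset": [0, 0, 0.3], "yaw": 0, "claw": 0}
    - {"offset": [0, 0, 0.6], "yaw": 0, "claw": 0}
    - {"offset": [0, 0, 0.8], "yaw": 0, "claw": 0}
    - {"offset": [0, 0, 1], "yaw": 0, "claw": 0}
    - {"offset": [0, 0, 1], "yaw": 0, "claw": 0}
    - {"offset": [0, 0, 1], "yaw": 0, "claw": 1}
    - {"offset": [0, 0, 1], "yaw": 0, "claw": 1}
    - {"offset": [0, 0, 1], "yaw": 0, "claw": 1}
    - {"offset": [0, 0, 1], "yaw": 0, "claw": 1}
    - {"offset": [0, 0, 1], "yaw": 0, "claw": 1}
    - {"offset": [0, 0, 1], "yaw": 0, "claw": 1}

```text
time: 22.55
ee_pos: [0.4424, 0.0643, 0.0418]
tcp_rot: [179.9, 0.2, 178.5]
wrist_force: [-1.1, -0.8, 8.7]
opening: 0.0577
grasp_force: 41.9
```

servo_tool:
  rows:
    - {"offset": [0, 0, -0.2], "yaw": 0, "claw": 1}
    - {"offset": [0, 0, -0.4], "yaw": 0, "claw": 1}
    - {"offset": [0, 0, -0.6], "yaw": 0, "claw": 1}
    - {"offset": [0, 0, -0.6], "yaw": 0, "claw": 1}

```text
time: 23.05
ee_pos: [0.4423, 0.0643, 0.1015]
tcp_rot: [179.9, 0.2, 178.5]
wrist_force: [0.0, -0.1, -1.6]
opening: 0.0579
grasp_force: 43.5
```

```bash
python3 -c "
from h import *
need((.6195,-.004,.1))"
```

```text
t 23.05 pos [0.4423 0.0643 0.1015] rot [179.9   0.2 178.5] q [  8.2  -9.7 -20.9  78.6   0.1   9.7] lean [0.004 0.002]
tool shift (x0.1m) [-1.789 -0.636  0.02 ]
```

servo_tool:
  rows:
    - {"offset": [-0.3, -0.1, 0], "yaw": 0, "claw": 1}
    - {"offset": [-0.6, -0.2, 0], "yaw": 0, "claw": 1}
    - {"offset": [-0.9, -0.32, 0], "yaw": 0, "claw": 1}
    - {"offset": [-0.9, -0.32, 0], "yaw": 0, "claw": 1}

```text
time: 23.55
ee_pos: [0.5312, 0.0291, 0.0982]
tcp_rot: [179.9, -0.1, 178.4]
wrist_force: [-0.6, -0.1, -2.1]
opening: 0.0578
grasp_force: 43.5
```

servo_tool:
  rows:
    - {"offset": [-0.3, -0.1, 0], "yaw": 0, "claw": 1}
    - {"offset": [-0.6, -0.2, 0], "yaw": 0, "claw": 1}
    - {"offset": [-0.89, -0.32, 0], "yaw": 0, "claw": 1}
    - {"offset": [-0.89, -0.32, 0], "yaw": 0, "claw": 1}
    - {"offset": [-0.89, -0.32, 0], "yaw": 0, "claw": 1}

```text
time: 24.18
ee_pos: [0.6173, -0.0041, 0.0989]
tcp_rot: [179.9, -0.1, 178.5]
wrist_force: [-0.1, 0.1, -2.0]
opening: 0.0579
grasp_force: 43.5
```

servo_tool:
  rows:
    - {"offset": [0, 0, 0.2], "yaw": 0, "claw": 1}
    - {"offset": [0, 0, 0.35], "yaw": 0, "claw": 1}
    - {"offset": [0, 0, 0.45], "yaw": 0, "claw": 1}
    - {"offset": [0, 0, 0.5], "yaw": 0, "claw": 1}
    - {"offset": [0, 0, 0.53], "yaw": 0, "claw": 1}
    - {"offset": [0, 0, 0.53], "yaw": 0, "claw": 1}

```text
time: 24.92
ee_pos: [0.6187, -0.0045, 0.047]
tcp_rot: [179.9, 0.1, 178.5]
wrist_force: [0.4, 0.1, -1.9]
opening: 0.0586
grasp_force: 43.6
```

```bash
python3 - <<'E'
from h import *
o,R=st();print(o['opening'],o['wrist_force'])
im,d=report('side',('blue',))
cv2.imwrite('pics/z4.png',cv2.cvtColor(cv2.resize(im[150:350,170:400],None,fx=2.5,fy=2.5),cv2.COLOR_RGB2BGR))
E
```

```text
t 24.93 pos [ 0.6187 -0.0045  0.047 ] rot [1.799e+02 1.000e-01 1.785e+02] q [-0.4 15.2 -1.1 73.6  0.1  1.1] lean [0.001 0.001]
0.05859962340372108 [ 0.39971242  0.14917961 -1.86241824]
blue px [315. 336.] bb 32 28 ztop 0.035 zmed 0.013 c@.011 [ 0.57   -0.3988] c@.06 [ 0.5578 -0.4277] top pts [ 0.569  -0.4005  0.0339]
blue px [278. 202.] bb 20 30 ztop 0.068 zmed 0.042 c@.011 [0.6093 0.0242] c@.06 [ 0.5943 -0.0342] top pts [ 0.597  -0.0128  0.0654]
blue px [228.  86.] bb 40 28 ztop 0.097 zmed 0.054 c@.011 [0.6049 0.8384] c@.06 [0.5902 0.7232] top pts [0.5833 0.7328 0.0946]
blue px [64. 93.] bb 36 57 ztop 0.194 zmed 0.117 c@.011 [-0.0939  1.0044] c@.06 [-0.0599  0.8776] top pts [-0.0145  0.7517  0.1925]
```

View pics/z4.png

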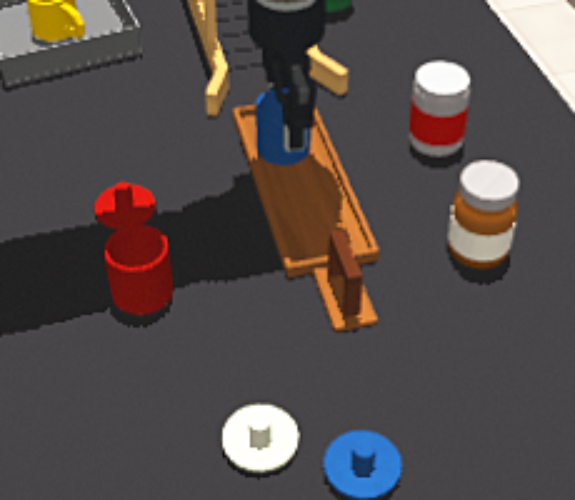

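Blue pot is in the tray's forward half at (283,125) in the crop. I release it and go to the red pot.

servo_tool:
  rows:
    - {"offset": [0, 0, 0.01], "yaw": 0, "claw": 0.2}
    - {"offset": [0, 0, 0.01], "yaw": 0, "claw": 0.1}
    - {"offset": [0, 0, 0.01], "yaw": 0, "claw": 0}
    - {"offset": [0, 0, 0.01], "yaw": 0, "claw": 0}
    - {"offset": [0, 0, -0.3], "yaw": 0, "claw": 0}
    - {"offset": [0, 0, -0.7], "yaw": 0, "claw": 0}
    - {"offset": [0, 0, -1], "yaw": 0, "claw": 0}
    - {"offset": [0, 0, -1], "yaw": 0, "claw": 0}

```text
time: 25.98
ee_pos: [0.6196, -0.0046, 0.1493]
tcp_rot: [179.9, 0.3, 178.5]
wrist_force: [-0.5, -0.6, -0.2]
opening: 0.0852
grasp_force: 0.0
```

servo_tool:
  rows:
    - {"offset": [0.91, -0.79, 0], "yaw": 0, "claw": 0}
    - {"offset": [0.91, -0.79, 0], "yaw": 0, "claw": 0}
    - {"offset": [0.91, -0.79, 0], "yaw": 0, "claw": 0}
    - {"offset": [0.91, -0.79, 0], "yaw": 0, "claw": 0}

```text
time: 26.48
ee_pos: [0.5254, -0.0811, 0.1459]
tcp_rot: [179.9, 0.0, 178.5]
wrist_force: [0.6, -0.7, 0.2]
opening: 0.0851
grasp_force: 0.0
```

```bash
python3 - <<'E'
from h import *
report('top',('red','blue'))
need((.4372,-.1627,.14))
E
```

```text
blue px [430. 222.] bb 26 26 ztop 0.035 zmed 0.013 c@.011 [ 0.5726 -0.3985] c@.06 [ 0.5707 -0.3848] top pts [ 0.5719 -0.3968  0.0334]
blue px [256. 205.] bb 18 22 ztop 0.067 zmed 0.014 c@.011 [0.625  0.0092] c@.06 [0.6208 0.0059] top pts [0.6312 0.0131 0.0647]
t 26.52 pos [ 0.5258 -0.0808  0.1459] rot [179.9   0.  178.5] q [-8.8  1.7 -5.2 83.1  0.1 -7.3] lean [0.    0.002]
tool shift (x0.1m) [ 0.864 -0.842  0.057]
```

servo_tool:
  rows:
    - {"offset": [0.87, -0.84, 0], "yaw": 0, "claw": 0}
    - {"offset": [0.87, -0.84, 0], "yaw": 0, "claw": 0}
    - {"offset": [0.87, -0.84, 0], "yaw": 0, "claw": 0}
    - {"offset": [0.87, -0.84, 0], "yaw": 0, "claw": 0}
    - {"offset": [0.87, -0.84, 0], "yaw": 0, "claw": 0}

```text
time: 27.15
ee_pos: [0.4371, -0.162, 0.146]
tcp_rot: [179.9, -0.0, 178.6]
wrist_force: [-0.1, 0.2, 0.5]
opening: 0.0856
grasp_force: 0.0
```

```bash
python3 - <<'E'
from h import *
report('side',('red','blue'))
need((.4372,-.1627,.042))
E
```

```text
red px [223. 254.] bb 31 52 ztop 0.063 zmed 0.035 c@.011 [ 0.4329 -0.1281] c@.06 [ 0.4303 -0.1759] top pts [ 0.4316 -0.1684  0.0606]
red px [344. 201.] bb 23 16 ztop 0.056 zmed 0.039 c@.011 [ 0.7842 -0.02  ] c@.06 [ 0.757  -0.0753] top pts [ 0.7696 -0.0568  0.0526]
red px [83. 86.] bb 14 21 ztop -0.079 zmed -0.131 c@.011 [-0.0155  1.0544] c@.06 [0.0131 0.9241] top pts [-0.1006  1.4358 -0.0829]
red px [96. 64.] bb 152 53 ztop 0.079 zmed -0.018 c@.011 [0.0164 1.3233] c@.06 [0.0427 1.1743] top pts [-0.291   1.4353  0.0836]
blue px [315. 336.] bb 32 28 ztop 0.035 zmed 0.013 c@.011 [ 0.57   -0.3988] c@.06 [ 0.5578 -0.4277] top pts [ 0.5696 -0.4006  0.0343]
blue px [283. 200.] bb 21 31 ztop 0.068 zmed 0.047 c@.011 [0.623  0.0308] c@.06 [ 0.6071 -0.0281] top pts [ 0.6133 -0.0119  0.0658]
blue px [242.  83.] bb 12 26 ztop 0.097 zmed 0.056 c@.011 [0.6665 0.8482] c@.06 [0.6476 0.7323] top pts [0.6438 0.7374 0.0939]
blue px [59. 92.] bb 52 57 ztop 0.194 zmed 0.129 c@.011 [-0.1198  1.0286] c@.06 [-0.0839  0.9002] top pts [-0.0368  0.7518  0.1924]
t 27.2 pos [ 0.437  -0.162   0.1459] rot [179.9  -0.  178.6] q [-20.4  -7.3 -13.8  83.5   0.1 -19. ] lean [-0.     0.002]
tool shift (x0.1m) [-0.002 -0.009  1.039]
```

servo_tool:
  rows:
    - {"offset": [0, 0, 0.3], "yaw": 0, "claw": 0}
    - {"offset": [0, 0, 0.6], "yaw": 0, "claw": 0}
    - {"offset": [0, 0, 0.8], "yaw": 0, "claw": 0}
    - {"offset": [0, 0, 1], "yaw": 0, "claw": 0}
    - {"offset": [0, 0, 1], "yaw": 0, "claw": 0}
    - {"offset": [0, 0, 1], "yaw": 0, "claw": 1}
    - {"offset": [0, 0, 1], "yaw": 0, "claw": 1}
    - {"offset": [0, 0, 1], "yaw": 0, "claw": 1}
    - {"offset": [0, 0, 1], "yaw": 0, "claw": 1}
    - {"offset": [0, 0, 1], "yaw": 0, "claw": 1}
    - {"offset": [0, 0, 1], "yaw": 0, "claw": 1}

```text
time: 28.58
ee_pos: [0.437, -0.1628, 0.0476]
tcp_rot: [179.9, 0.1, 178.5]
wrist_force: [1.2, 1.8, 6.3]
opening: 0.0573
grasp_force: 43.4
```

servo_tool:
  rows:
    - {"offset": [0, 0, -0.2], "yaw": 0, "claw": 1}
    - {"offset": [0, 0, -0.4], "yaw": 0, "claw": 1}
    - {"offset": [0, 0, -0.6], "yaw": 0, "claw": 1}
    - {"offset": [0, 0, -0.6], "yaw": 0, "claw": 1}

```text
time: 29.08
ee_pos: [0.437, -0.1631, 0.1077]
tcp_rot: [180.0, 0.2, 178.5]
wrist_force: [-0.9, 0.1, -1.3]
opening: 0.0574
grasp_force: 43.4
```

```bash
python3 -c "
from h import *
need((.6165,-.114,.1))"
```

```text
t 29.07 pos [ 0.437  -0.1631  0.1077] rot [180.    0.2 178.5] q [-20.5  -7.  -17.8  79.    0.1 -19. ] lean [0.003 0.   ]
tool shift (x0.1m) [-1.781  0.538  0.082]
```

servo_tool:
  rows:
    - {"offset": [-0.3, 0.09, 0], "yaw": 0, "claw": 1}
    - {"offset": [-0.6, 0.18, 0], "yaw": 0, "claw": 1}
    - {"offset": [-0.89, 0.27, 0], "yaw": 0, "claw": 1}
    - {"offset": [-0.89, 0.27, 0], "yaw": 0, "claw": 1}

```text
time: 29.58
ee_pos: [0.5267, -0.1375, 0.1047]
tcp_rot: [179.9, -0.1, 178.6]
wrist_force: [-1.3, 0.5, -2.0]
opening: 0.0573
grasp_force: 43.3
```

servo_tool:
  rows:
    - {"offset": [-0.3, 0.09, 0], "yaw": 0, "claw": 1}
    - {"offset": [-0.6, 0.18, 0], "yaw": 0, "claw": 1}
    - {"offset": [-0.89, 0.27, 0], "yaw": 0, "claw": 1}
    - {"offset": [-0.89, 0.27, 0], "yaw": 0, "claw": 1}
    - {"offset": [-0.89, 0.27, 0.2], "yaw": 0, "claw": 1}
    - {"offset": [-0.89, 0.27, 0.35], "yaw": 0, "claw": 1}
    - {"offset": [-0.89, 0.27, 0.45], "yaw": 0, "claw": 1}
    - {"offset": [-0.89, 0.27, 0.53], "yaw": 0, "claw": 1}
    - {"offset": [-0.89, 0.27, 0.53], "yaw": 0, "claw": 1}

```text
time: 30.7
ee_pos: [0.6155, -0.1135, 0.0534]
tcp_rot: [179.9, 0.0, 178.5]
wrist_force: [-0.7, 0.4, -1.7]
opening: 0.0569
grasp_force: 43.4
```

```bash
python3 -c "
from h import *
need((.6165,-.114,.053));report('side',('red','blue'))"
```

```text
t 30.7 pos [ 0.6155 -0.1135  0.0534] rot [179.9   0.  178.5] q [-10.5  16.    0.6  74.6   0.1  -9. ] lean [0.    0.001]
tool shift (x0.1m) [-0.011 -0.005  0.004]
red px [219. 232.] bb 24 19 ztop 0.036 zmed 0.014 c@.011 [ 0.4352 -0.051 ] c@.06 [ 0.4324 -0.1042] top pts [ 0.4353 -0.054   0.0352]
red px [290. 230.] bb 22 33 ztop 0.068 zmed 0.039 c@.011 [ 0.6078 -0.0904] c@.06 [ 0.593  -0.1409] top pts [ 0.5941 -0.1166  0.0662]
red px [344. 201.] bb 23 16 ztop 0.057 zmed 0.039 c@.011 [ 0.7844 -0.0199] c@.06 [ 0.7572 -0.0753] top pts [ 0.7684 -0.057   0.0542]
red px [83. 86.] bb 14 21 ztop -0.077 zmed -0.131 c@.011 [-0.0156  1.0543] c@.06 [0.013 0.924] top pts [-0.0989  1.4329 -0.0806]
red px [188.  76.] bb 36 16 ztop -0.114 zmed -0.157 c@.011 [0.4488 1.003 ] c@.06 [0.445  0.8763] top pts [ 0.3955  1.4352 -0.1138]
red px [166.  76.] bb 11 18 ztop -0.094 zmed -0.141 c@.011 [0.3524 1.0351] c@.06 [0.3554 0.9062] top pts [ 0.3397  1.4339 -0.0961]
red px [144.  75.] bb 14 24 ztop -0.014 zmed -0.121 c@.011 [0.2551 1.0809] c@.06 [0.2649 0.9488] top pts [0.2895 0.878  0.1085]
red px [124.  75.] b
[... 192 characters left out ...]
-0.3506  1.0766] top pts [-0.4531  1.4381  0.0527]
red px [94. 72.] bb 58 38 ztop 0.035 zmed -0.053 c@.011 [0.0135 1.2202] c@.06 [0.0401 1.0784] top pts [0.1162 0.8848 0.0517]
blue px [315. 336.] bb 32 28 ztop 0.035 zmed 0.013 c@.011 [ 0.57   -0.3988] c@.06 [ 0.5578 -0.4277] top pts [ 0.5692 -0.4003  0.0348]
blue px [279. 201.] bb 14 30 ztop 0.068 zmed 0.044 c@.011 [0.611  0.0267] c@.06 [ 0.5959 -0.0319] top pts [ 0.5986 -0.0146  0.0655]
blue px [228.  86.] bb 40 26 ztop 0.097 zmed 0.053 c@.011 [0.6039 0.8371] c@.06 [0.5893 0.722 ] top pts [0.5796 0.7313 0.0945]
blue px [69. 93.] bb 26 57 ztop 0.194 zmed 0.112 c@.011 [-0.073   1.0044] c@.06 [-0.0404  0.8776] top pts [-0.0031  0.7703  0.1924]
```

servo_tool:
  rows:
    - {"offset": [-0.01, 0, 0], "yaw": 0, "claw": 0.2}
    - {"offset": [-0.01, 0, 0], "yaw": 0, "claw": 0.1}
    - {"offset": [-0.01, 0, 0], "yaw": 0, "claw": 0}
    - {"offset": [-0.01, 0, 0], "yaw": 0, "claw": 0}
    - {"offset": [0, 0, -0.3], "yaw": 0, "claw": 0}
    - {"offset": [0, 0, -0.7], "yaw": 0, "claw": 0}
    - {"offset": [0, 0, -1], "yaw": 0, "claw": 0}
    - {"offset": [0, 0, -1], "yaw": 0, "claw": 0}

```text
time: 31.75
ee_pos: [0.6167, -0.1138, 0.1562]
tcp_rot: [180.0, 0.3, 178.5]
wrist_force: [-0.4, 0.0, -0.5]
opening: 0.0857
grasp_force: 0.0
```

servo_tool:
  rows:
    - {"offset": [0.15, -0.95, 0], "yaw": 0, "claw": 0}
    - {"offset": [0.15, -0.95, 0], "yaw": 0, "claw": 0.3}
    - {"offset": [0.15, -0.95, 0], "yaw": 0, "claw": 0.3}
    - {"offset": [0.15, -0.95, 0], "yaw": 0, "claw": 0.3}

```text
time: 32.25
ee_pos: [0.5978, -0.2076, 0.1522]
tcp_rot: [179.9, -0.1, 178.5]
wrist_force: [-0.5, -0.2, -0.4]
opening: 0.0594
grasp_force: 0.0
```

servo_tool:
  rows:
    - {"offset": [0.15, -0.95, 0], "yaw": 0, "claw": 0.3}
    - {"offset": [0.15, -0.95, 0], "yaw": 0, "claw": 0.3}
    - {"offset": [0.15, -0.95, 0], "yaw": 0, "claw": 0.3}
    - {"offset": [0.15, -0.95, 0], "yaw": 0, "claw": 0.3}

```text
time: 32.75
ee_pos: [0.5809, -0.3014, 0.1527]
tcp_rot: [179.9, -0.0, 178.5]
wrist_force: [-0.6, -0.4, -1.1]
opening: 0.06
grasp_force: 0.0
```

```bash
python3 - <<'E'
from h import *
o,R=st();print(o['opening'])
report('top',('red','blue','white'))
need((.5715,-.397,.1))
im,d=report('side',('blue',))
cv2.imwrite('pics/z5.png',cv2.cvtColor(cv2.resize(shot('top')[0][120:320,190:460],None,fx=2.5,fy=2.5),cv2.COLOR_RGB2BGR))
E
```

```text
t 32.75 pos [ 0.5809 -0.3014  0.1527] rot [179.9  -0.  178.5] q [-27.5  18.7  15.   86.3   0.1 -26. ] lean [-0.     0.002]
0.06001480129317008
red px [284. 284.] bb 26 26 ztop 0.035 zmed 0.012 c@.011 [ 0.4372 -0.0524] c@.06 [ 0.4409 -0.0531] top pts [ 0.4367 -0.0537  0.0331]
red px [309. 207.] bb 26 26 ztop 0.068 zmed 0.013 c@.011 [ 0.617 -0.115] c@.06 [ 0.6132 -0.113 ] top pts [ 0.6133 -0.1112  0.0656]
blue px [261. 207.] bb 25 25 ztop 0.068 zmed 0.013 c@.011 [ 0.619  -0.0021] c@.06 [ 0.6151 -0.0049] top pts [ 0.6094 -0.0095  0.0657]
white px [139. 298.] bb 72 70 ztop 0.058 zmed 0.005 c@.011 [0.4106 0.2923] c@.06 [0.4154 0.2772] top pts [0.4117 0.2871 0.0578]
white px [413. 198.] bb 20 30 ztop 0.460 zmed 0.423 c@.011 [ 0.6308 -0.36  ] c@.06 [ 0.6264 -0.3479] top pts [ 0.5846 -0.2553  0.4566]
white px [430. 295.] bb 218 278 ztop 0.619 zmed 0.608 c@.011 [ 0.4024 -0.3923] c@.06 [ 0.4075 -0.3789] top pts [ 0.4137 -0.2116  0.6145]
white px [344. 138.] bb 24 23 ztop 0.095 zmed 0.091 c@.011 [ 0.7774 -0.2033] c@.06 [ 0.767  -0.1977] top pts [ 0.7605 -0.1942  0.091 ]
white px [269. 131.] bb 26 25 ztop 0.090 zmed 0.086 c@.011 [ 0.799  -0.0261] c@.06 [ 0.7876 -0.0279] top pts [ 0.7813 -0.03    0.086 ]
t 32.8 pos [ 0.5809 -0.3012  0.1529] rot [179.9  -0.  178.6] q [-27.4  18.7  15.   86.3   0.1 -26. ] lean [-0.     0.002]
tool shift (x0.1m) [ 0.071 -0.961  0.527]
blue px [315. 336.] bb 31 28 ztop 0.036 zmed 0.013 c@.011 [ 0.5701 -0.399 ] c@.06 [ 0.5579 -0.4279] top pts [ 0.5695 -0.4006  0.0345]
blue px [280. 200.] bb 16 31 ztop 0.068 zmed 0.046 c@.011 [0.6166 0.0331] c@.06 [ 0.6011 -0.0259] top pts [ 0.6041 -0.0116  0.0657]
blue px [ 79. 101.] bb 8 36 ztop 0.130 zmed 0.067 c@.011 [-0.0168  0.8931] c@.06 [0.0119 0.7741] top pts [0.0238 0.7742 0.1308]
blue px [228.  86.] bb 40 28 ztop 0.097 zmed 0.054 c@.011 [0.6049 0.8384] c@.06 [0.5902 0.7232] top pts [0.5853 0.7314 0.0954]
```

View pics/z5.png

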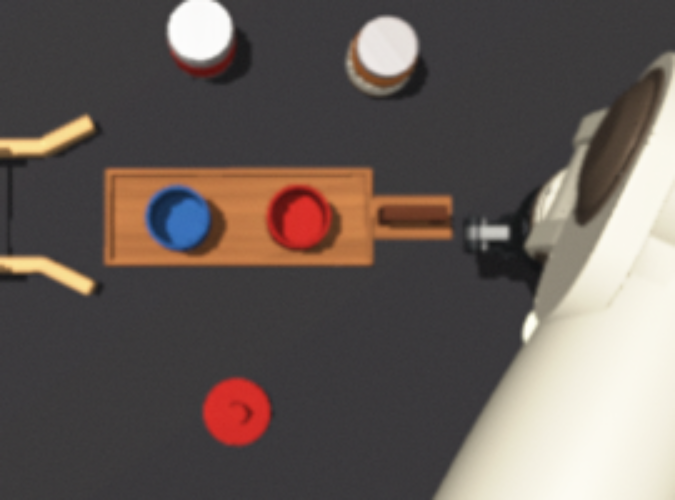

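Both pots stand in the tray, blue at (178,217) and red at (298,217) in the crop. The red lid is still at (237,411). I'll measure rims and lids more precisely by circle fits at known heights.

```bash
cat >> h.py <<'E'
def circ(n,col,near,zlo,zhi,rad=.045):
    im,d=shot(n);m=np.zeros(d.shape,np.uint8)
    for k in blobs(im,col,15): cv2.drawContours(m,[k],-1,1,-1)
    P=pts(n,np.argwhere(cv2.dilate(m,np.ones((3,3)))>0)[:,::-1],d)
    P=P[(P[:,2]>zlo)&(P[:,2]<zhi)&(np.hypot(*(P[:,:2]-near).T)<rad)]
    (x,y),r=cv2.minEnclosingCircle(P[:,:2].astype(np.float32))
    lo,hi=np.percentile(P[:,:2],1,axis=0),np.percentile(P[:,:2],99,axis=0)
    print(n,col,len(P),'enc',round(x,4),round(y,4),'r',round(r,4),'bbox mid',((lo+hi)/2).round(4),'size',(hi-lo).round(4),'mean',P.mean(0).round(4))
E
python3 - <<'E'
from h import *
for n in ('top','side'):
    circ(n,'red',(.615,-.114),.060,.075); circ(n,'blue',(.617,-.004),.060,.075)
    circ(n,'red',(.437,-.054),.006,.018); circ(n,'red',(.437,-.054),.028,.04)
circ('side','blue',(.571,-.397),.006,.018);circ('side','blue',(.571,-.397),.028,.04)
E
```

```text
top red 141 enc 0.6138 -0.1132 r 0.0289 bbox mid [ 0.6131 -0.1136] size [0.0561 0.0561] mean [ 0.6143 -0.1128  0.0652]
top blue 142 enc 0.6154 -0.0044 r 0.0288 bbox mid [ 0.6159 -0.004 ] size [0.0562 0.0562] mean [ 0.6154 -0.0043  0.065 ]
top red 471 enc 0.4363 -0.0527 r 0.0309 bbox mid [ 0.4376 -0.0525] size [0.0559 0.0579] mean [ 0.4373 -0.0528  0.0117]
top red 51 enc 0.4359 -0.0527 r 0.0089 bbox mid [ 0.436  -0.0527] size [0.0162 0.0161] mean [ 0.4361 -0.0528  0.0335]
side red 77 enc 0.6047 -0.1118 r 0.0281 bbox mid [ 0.5976 -0.112 ] size [0.0263 0.0553] mean [ 0.5955 -0.1143  0.0654]
side blue 104 enc 0.6134 -0.003 r 0.0295 bbox mid [ 0.6092 -0.0034] size [0.0441 0.0574] mean [ 0.606  -0.0011  0.065 ]
side red 285 enc 0.4343 -0.0518 r 0.0319 bbox mid [ 0.4354 -0.0521] size [0.0569 0.057 ] mean [ 0.4349 -0.0565  0.0136]
side red 44 enc 0.4343 -0.0528 r 0.01 bbox mid [ 0.4357 -0.0528] size [0.0167 0.0176] mean [ 0.4356 -0.0534  0.0345]
side blue 570 enc 0.5712 -0.3991 r 0.032 bbox mid [ 0.5701 -0.3989] size [0.0569 0.0572] mean [ 0.569  -0.4021  0.0124]
side blue 70 enc 0.5702 -0.3997 r 0.0094 bbox mid [ 0.5696 -0.3991] size [0.0163 0.0158] mean [ 0.5694 -0.3998  0.0341]
```

servo_tool:
  rows:
    - {"offset": [0.08, -0.96, 0.5], "yaw": 0, "claw": 0.65}
    - {"offset": [0.08, -0.96, 0.5], "yaw": 0, "claw": 0.65}
    - {"offset": [0.08, -0.96, 0.9], "yaw": 0, "claw": 0.65}
    - {"offset": [0.08, -0.96, 0.9], "yaw": 0, "claw": 0.65}
    - {"offset": [0.08, -0.96, 0.9], "yaw": 0, "claw": 0.65}

```text
time: 34.02
ee_pos: [0.5705, -0.3982, 0.0645]
tcp_rot: [180.0, 0.1, 178.5]
wrist_force: [0.2, 0.6, 0.4]
opening: 0.0297
grasp_force: 0.0
```

```bash
python3 - <<'E'
from h import *
import workcell
o,R=st();print(o['opening'],tip_extent)
im,d=shot('side')
need((.5715,-.397,.036))
# dark finger points near lid
uv=np.argwhere(d>0)[:,::-1];P=pts('side',uv,d)
s=(np.abs(P[:,0]-.5715)<.03)&(np.abs(P[:,1]+.398)<.06)&(P[:,2]>.02)
print('low nonblue pts by y:')
hsv=cv2.cvtColor(im,cv2.COLOR_RGB2HSV)[uv[:,1],uv[:,0]]
s2=s&~((hsv[:,1]>120)&(hsv[:,0]>95)&(hsv[:,0]<125))
Q=P[s2];
for sg in (-1,1):
    q=Q[(Q[:,1]+.398)*sg>.006]; print(sg,len(q),np.percentile(q[:,2],[0,2,5,20]).round(4) if len(q) else '', q[:,1].min() if len(q) else '',q[:,1].max() if len(q) else '')
cv2.imwrite('pics/z6.png',cv2.cvtColor(cv2.resize(im[250:380,240:400],None,fx=4,fy=4),cv2.COLOR_RGB2BGR))
E
```

```text
t 34.02 pos [ 0.5705 -0.3982  0.0645] rot [1.800e+02 1.000e-01 1.785e+02] q [-34.9  25.4  13.9  78.5   0.1 -33.5] lean [0.001 0.001]
0.029681087248859133 0.022
t 34.08 pos [ 0.5709 -0.3983  0.0652] rot [-1.800e+02  1.000e-01  1.785e+02] q [-34.9  25.3  13.9  78.5   0.1 -33.5] lean [ 0.002 -0.   ]
tool shift (x0.1m) [-0.005  0.014  0.292]
low nonblue pts by y:
-1 7655 [0.0257 0.1125 0.1454 0.2483] -0.45797169987547415 -0.4040381400736394
1 1156 [0.0442 0.0582 0.0899 0.5159] -0.3919583607673029 -0.33820781220976637
```

View pics/z6.png

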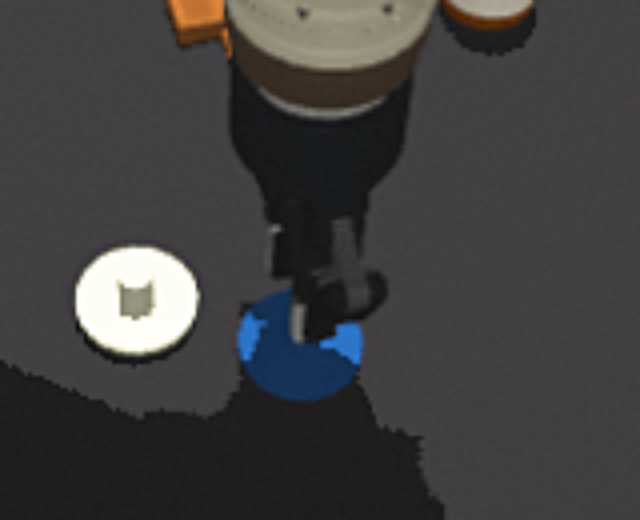

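The fingers straddle the blue knob, and the tips read about 21 mm below the TCP. I descend 26 mm and close.

servo_tool:
  rows:
    - {"offset": [0, 0, 0.12], "yaw": 0, "claw": 0.65}
    - {"offset": [0, 0, 0.26], "yaw": 0, "claw": 0.65}
    - {"offset": [0, 0, 0.26], "yaw": 0, "claw": 0.65}
    - {"offset": [0, 0, 0.26], "yaw": 0, "claw": 1}
    - {"offset": [0, 0, 0.26], "yaw": 0, "claw": 1}
    - {"offset": [0, 0, 0.26], "yaw": 0, "claw": 1}
    - {"offset": [0, 0, 0.26], "yaw": 0, "claw": 1}

```text
time: 34.95
ee_pos: [0.5701, -0.3983, 0.0371]
tcp_rot: [179.9, 0.0, 178.5]
wrist_force: [0.2, 0.8, 0.6]
opening: 0.0162
grasp_force: 39.0
```

servo_tool:
  rows:
    - {"offset": [0, 0, -0.2], "yaw": 0, "claw": 1}
    - {"offset": [0, 0, -0.6], "yaw": 0, "claw": 1}
    - {"offset": [0, 0, -1], "yaw": 0, "claw": 1}
    - {"offset": [0, 0, -1], "yaw": 0, "claw": 1}

```text
time: 35.45
ee_pos: [0.5714, -0.3994, 0.1429]
tcp_rot: [-179.8, 0.4, 178.5]
wrist_force: [0.3, -0.9, -0.8]
opening: 0.0164
grasp_force: 39.1
```

```bash
python3 - <<'E'
from h import *
o,R=st();print(o['opening'])
report('side',('blue',))
need((.6145,-.004,.13))
E
```

```text
t 35.45 pos [ 0.5714 -0.3994  0.1429] rot [-179.8    0.4  178.5] q [-35.   24.5  21.4  86.5   0.1 -33.5] lean [ 0.007 -0.003]
0.01641004406369835
blue px [317. 307.] bb 34 27 ztop 0.121 zmed 0.118 c@.011 [ 0.5968 -0.3341] c@.06 [ 0.5827 -0.3675] top pts [ 0.5611 -0.4108  0.1185]
blue px [281. 201.] bb 20 31 ztop 0.069 zmed 0.045 c@.011 [0.6177 0.027 ] c@.06 [ 0.6021 -0.0316] top pts [ 0.6022 -0.0192  0.0664]
t 35.5 pos [ 0.5708 -0.399   0.1401] rot [-179.9    0.2  178.5] q [-35.   24.6  21.2  86.4   0.1 -33.5] lean [ 0.004 -0.001]
tool shift (x0.1m) [-0.332  3.96   0.098]
```

servo_tool:
  rows:
    - {"offset": [-0.03, 0.3, 0], "yaw": 0, "claw": 1}
    - {"offset": [-0.06, 0.65, 0], "yaw": 0, "claw": 1}
    - {"offset": [-0.09, 1, 0], "yaw": 0, "claw": 1}
    - {"offset": [-0.09, 1, 0], "yaw": 0, "claw": 1}

```text
time: 36.0
ee_pos: [0.5816, -0.2964, 0.1366]
tcp_rot: [179.9, -0.1, 178.6]
wrist_force: [0.5, 0.4, 0.3]
opening: 0.0162
grasp_force: 39.2
```

servo_tool:
  rows:
    - {"offset": [-0.03, 0.3, 0], "yaw": 0, "claw": 1}
    - {"offset": [-0.06, 0.65, 0], "yaw": 0, "claw": 1}
    - {"offset": [-0.09, 1, 0], "yaw": 0, "claw": 1}
    - {"offset": [-0.09, 1, 0], "yaw": 0, "claw": 1}

```text
time: 36.5
ee_pos: [0.5933, -0.1976, 0.1368]
tcp_rot: [179.9, -0.0, 178.6]
wrist_force: [-0.0, -0.8, -0.9]
opening: 0.0165
grasp_force: 39.2
```

servo_tool:
  rows:
    - {"offset": [-0.03, 0.3, 0], "yaw": 0, "claw": 1}
    - {"offset": [-0.06, 0.65, 0], "yaw": 0, "claw": 1}
    - {"offset": [-0.09, 1, 0], "yaw": 0, "claw": 1}
    - {"offset": [-0.09, 1, 0], "yaw": 0, "claw": 1}

```text
time: 37.0
ee_pos: [0.605, -0.0985, 0.1369]
tcp_rot: [179.9, -0.0, 178.6]
wrist_force: [0.0, -0.9, 0.2]
opening: 0.0162
grasp_force: 39.3
```

servo_tool:
  rows:
    - {"offset": [-0.03, 0.3, 0], "yaw": 0, "claw": 1}
    - {"offset": [-0.06, 0.65, 0], "yaw": 0, "claw": 1}
    - {"offset": [-0.08, 0.95, 0], "yaw": 0, "claw": 1}
    - {"offset": [-0.08, 0.95, 0], "yaw": 0, "claw": 1}
    - {"offset": [-0.08, 0.95, 0], "yaw": 0, "claw": 1}

```text
time: 37.62
ee_pos: [0.6154, -0.0059, 0.1372]
tcp_rot: [180.0, -0.0, 178.4]
wrist_force: [-0.2, -1.1, -0.3]
opening: 0.016
grasp_force: 39.3
```

```bash
python3 - <<'E'
from h import *
o,R=st();print(o['opening'])
circ('side','blue',(.615,-.004),.095,.135,.05)
circ('side','blue',(.617,-.004),.060,.072)
circ('side','red',(.617,-.114),.060,.072)
circ('side','red',(.437,-.054),.028,.04)
need((.6145,-.004,.13))
E
```

```text
t 37.62 pos [ 0.6154 -0.0059  0.1372] rot [180.   -0.  178.4] q [-0.6 13.2  6.5 83.3  0.   1. ] lean [-0.     0.001]
0.01601746446152824
side blue 219 enc 0.6173 -0.0065 r 0.0317 bbox mid [ 0.6162 -0.0085] size [0.0579 0.0532] mean [ 0.6143 -0.0133  0.1138]
side blue 144 enc 0.6149 -0.004 r 0.0304 bbox mid [ 0.6145 -0.0041] size [0.0545 0.0553] mean [ 0.614  -0.0057  0.0651]
side red 172 enc 0.6125 -0.112 r 0.0295 bbox mid [ 0.6122 -0.1126] size [0.0554 0.0561] mean [ 0.6121 -0.1144  0.0654]
side red 42 enc 0.4353 -0.0525 r 0.0111 bbox mid [ 0.4357 -0.0522] size [0.0168 0.0211] mean [ 0.4357 -0.0534  0.0346]
t 37.83 pos [ 0.6154 -0.0056  0.1374] rot [179.9  -0.  178.4] q [-0.6 13.2  6.5 83.3  0.1  1. ] lean [-0.     0.001]
tool shift (x0.1m) [0.009 0.016 0.074]
```

servo_tool:
  rows:
    - {"offset": [0.02, 0.02, 0], "yaw": 0, "claw": 1}
    - {"offset": [0.02, 0.02, 0.15], "yaw": 0, "claw": 1}
    - {"offset": [0.02, 0.02, 0.28], "yaw": 0, "claw": 1}
    - {"offset": [0.02, 0.02, 0.32], "yaw": 0, "claw": 1}
    - {"offset": [0.02, 0.02, 0.36], "yaw": 0, "claw": 1}
    - {"offset": [0.02, 0.02, 0.39], "yaw": 0, "claw": 1}
    - {"offset": [0.02, 0.02, 0.405], "yaw": 0, "claw": 1}
    - {"offset": [0.02, 0.02, 0.405], "yaw": 0, "claw": 1}

```text
time: 38.83
ee_pos: [0.6135, -0.0024, 0.097]
tcp_rot: [179.9, 0.0, 178.5]
wrist_force: [-0.4, -0.8, -1.2]
opening: 0.016
grasp_force: 39.3
```

```bash
python3 - <<'E'
from h import *
o,R=st();print(o['opening'],o['wrist_force'])
im,d=shot('side')
circ('side','blue',(.6145,-.004),.062,.085,.05)
E
```

```text
t 38.83 pos [ 0.6135 -0.0024  0.097 ] rot [179.9   0.  178.5] q [-0.3 13.4  2.3 78.9  0.1  1.3] lean [0.    0.001]
0.015959485705891525 [-0.39749072 -0.83694319 -1.21150247]
side blue 260 enc 0.6151 -0.0014 r 0.0318 bbox mid [ 0.6152 -0.0044] size [0.0577 0.0547] mean [ 0.6129 -0.0113  0.0729]
```

servo_tool:
  rows:
    - {"offset": [0, 0, 0.01], "yaw": 0, "claw": 0.9}
    - {"offset": [0, 0, 0.01], "yaw": 0, "claw": 0.6}
    - {"offset": [0, 0, 0.01], "yaw": 0, "claw": 0.6}
    - {"offset": [0, 0, 0.01], "yaw": 0, "claw": 0.6}
    - {"offset": [0, 0, -0.2], "yaw": 0, "claw": 0.6}
    - {"offset": [0, 0, -0.5], "yaw": 0, "claw": 0.6}
    - {"offset": [0, 0, -0.7], "yaw": 0, "claw": 0.6}
    - {"offset": [0, 0, -0.7], "yaw": 0, "claw": 0.6}

```text
time: 39.92
ee_pos: [0.6142, -0.0025, 0.1685]
tcp_rot: [179.9, 0.2, 178.5]
wrist_force: [0.0, 0.3, -0.8]
opening: 0.0343
grasp_force: 0.0
```

servo_tool:
  rows:
    - {"offset": [0.89, -0.25, 0], "yaw": 0, "claw": 0.6}
    - {"offset": [0.89, -0.25, 0], "yaw": 0, "claw": 0.6}
    - {"offset": [0.89, -0.25, 0], "yaw": 0, "claw": 0.6}
    - {"offset": [0.89, -0.25, 0], "yaw": 0, "claw": 0.6}
    - {"offset": [0.89, -0.25, 0], "yaw": 0, "claw": 0.6}

```text
time: 40.55
ee_pos: [0.5244, -0.0249, 0.1664]
tcp_rot: [179.9, -0.0, 178.5]
wrist_force: [-0.8, 0.3, -0.3]
opening: 0.0342
grasp_force: 0.0
```

```bash
python3 - <<'E'
from h import *
im,d=shot('side','s7.png')
circ('side','blue',(.6145,-.004),.062,.080,.05);circ('side','blue',(.6145,-.004),.085,.1,.05)
circ('side','red',(.437,-.054),.006,.018); circ('side','red',(.437,-.054),.028,.04)
circ('side','red',(.613,-.113),.060,.072)
need((.436,-.0527,.07))
cv2.imwrite('pics/z7.png',cv2.cvtColor(cv2.resize(im[150:310,190:340],None,fx=3.5,fy=3.5),cv2.COLOR_RGB2BGR))
E
```

```text
side blue 286 enc 0.6146 -0.002 r 0.0322 bbox mid [ 0.615  -0.0035] size [0.0571 0.0594] mean [ 0.6131 -0.0095  0.0718]
side blue 43 enc 0.6134 -0.0021 r 0.0106 bbox mid [ 0.6148 -0.0025] size [0.0172 0.0184] mean [ 0.6144 -0.0043  0.0927]
side red 282 enc 0.4351 -0.0501 r 0.0326 bbox mid [ 0.4355 -0.0518] size [0.057  0.0601] mean [ 0.4351 -0.056   0.0135]
side red 44 enc 0.4351 -0.0523 r 0.0096 bbox mid [ 0.4357 -0.0528] size [0.0167 0.0167] mean [ 0.4358 -0.0531  0.0343]
side red 168 enc 0.6133 -0.1121 r 0.0305 bbox mid [ 0.6127 -0.1127] size [0.0555 0.0565] mean [ 0.6126 -0.114   0.0654]
t 40.85 pos [ 0.524  -0.025   0.1667] rot [179.9  -0.  178.5] q [-2.8  0.6 -4.  85.4  0.1 -1.3] lean [-0.     0.001]
tool shift (x0.1m) [ 0.872 -0.301  0.967]
```

View pics/z7.png

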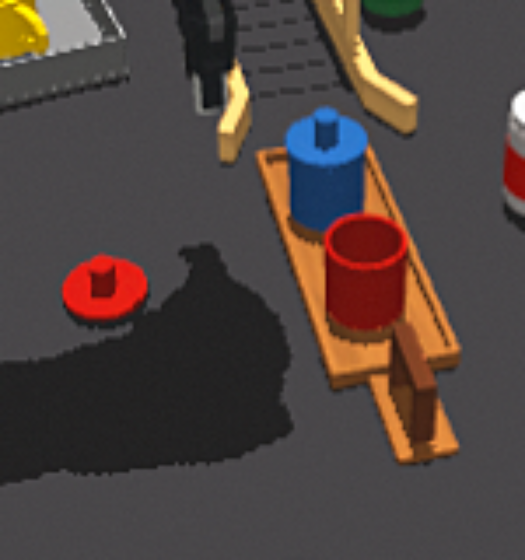

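Blue lid sits level on its pot (326,140). Its knob top is at .0927, against an expected .092. Red lid next.

servo_tool:
  rows:
    - {"offset": [0.88, -0.3, 0.4], "yaw": 0, "claw": 0.6}
    - {"offset": [0.88, -0.3, 0.7], "yaw": 0, "claw": 0.6}
    - {"offset": [0.88, -0.3, 0.97], "yaw": 0, "claw": 0.6}
    - {"offset": [0.88, -0.3, 0.97], "yaw": 0, "claw": 0.6}
    - {"offset": [0.88, -0.3, 0.97], "yaw": 0, "claw": 0.6}

```text
time: 41.48
ee_pos: [0.436, -0.0527, 0.0712]
tcp_rot: [179.9, 0.1, 178.5]
wrist_force: [-0.8, -0.1, -0.1]
opening: 0.0338
grasp_force: 0.0
```

servo_tool:
  rows:
    - {"offset": [0, 0, 0.15], "yaw": 0, "claw": 0.65}
    - {"offset": [0, 0, 0.31], "yaw": 0, "claw": 0.65}
    - {"offset": [0, 0, 0.31], "yaw": 0, "claw": 0.65}
    - {"offset": [0, 0, 0.31], "yaw": 0, "claw": 1}
    - {"offset": [0, 0, 0.31], "yaw": 0, "claw": 1}
    - {"offset": [0, 0, 0.31], "yaw": 0, "claw": 1}
    - {"offset": [0, 0, 0.31], "yaw": 0, "claw": 1}

```text
time: 42.35
ee_pos: [0.4352, -0.0526, 0.039]
tcp_rot: [179.9, 0.0, 178.5]
wrist_force: [-0.1, 0.5, -0.3]
opening: 0.0161
grasp_force: 39.0
```

servo_tool:
  rows:
    - {"offset": [0, 0, -0.2], "yaw": 0, "claw": 1}
    - {"offset": [0, 0, -0.6], "yaw": 0, "claw": 1}
    - {"offset": [0, 0, -1], "yaw": 0, "claw": 1}
    - {"offset": [0, 0, -1], "yaw": 0, "claw": 1}

```text
time: 42.85
ee_pos: [0.4366, -0.0529, 0.142]
tcp_rot: [180.0, 0.3, 178.5]
wrist_force: [0.6, 0.4, -0.6]
opening: 0.016
grasp_force: 39.0
```

```bash
python3 - <<'E'
from h import *
circ('side','red',(.436,-.054),.09,.14,.05)
need((.6135,-.1135,.138))
E
```

```text
side red 271 enc 0.4372 -0.0527 r 0.0314 bbox mid [ 0.4366 -0.0558] size [0.0579 0.0527] mean [ 0.4362 -0.0594  0.1164]
t 42.9 pos [ 0.4358 -0.0528  0.14  ] rot [1.799e+02 1.000e-01 1.785e+02] q [ -7.  -11.2 -17.9  83.1   0.1  -5.4] lean [0.003 0.001]
tool shift (x0.1m) [-1.792 -0.559  0.024]
```

servo_tool:
  rows:
    - {"offset": [-0.3, -0.09, 0], "yaw": 0, "claw": 1}
    - {"offset": [-0.6, -0.18, 0], "yaw": 0, "claw": 1}
    - {"offset": [-0.89, -0.28, 0], "yaw": 0, "claw": 1}
    - {"offset": [-0.89, -0.28, 0], "yaw": 0, "claw": 1}

```text
time: 43.4
ee_pos: [0.5237, -0.0835, 0.1367]
tcp_rot: [179.9, -0.2, 178.5]
wrist_force: [-0.0, -0.0, -0.0]
opening: 0.016
grasp_force: 39.1
```

servo_tool:
  rows:
    - {"offset": [-0.3, -0.09, 0], "yaw": 0, "claw": 1}
    - {"offset": [-0.6, -0.18, 0], "yaw": 0, "claw": 1}
    - {"offset": [-0.89, -0.28, 0], "yaw": 0, "claw": 1}
    - {"offset": [-0.89, -0.28, 0], "yaw": 0, "claw": 1}
    - {"offset": [-0.89, -0.28, 0], "yaw": 0, "claw": 1}

```text
time: 44.02
ee_pos: [0.6103, -0.113, 0.1381]
tcp_rot: [179.9, -0.1, 178.5]
wrist_force: [1.2, -0.4, -0.3]
opening: 0.0163
grasp_force: 39.1
```

```bash
python3 - <<'E'
from h import *
circ('side','red',(.613,-.114),.095,.135,.05)
circ('side','red',(.613,-.114),.060,.072)
circ('side','blue',(.6145,-.004),.085,.1,.05)
need((.6125,-.1135,.138))
E
```

```text
side red 287 enc 0.6108 -0.1121 r 0.0317 bbox mid [ 0.6107 -0.1141] size [0.0587 0.0545] mean [ 0.6081 -0.1191  0.1132]
side red 150 enc 0.6125 -0.1124 r 0.0298 bbox mid [ 0.6126 -0.1131] size [0.0559 0.0549] mean [ 0.6106 -0.1178  0.0651]
side blue 43 enc 0.6148 -0.0016 r 0.0102 bbox mid [ 0.6152 -0.002 ] size [0.0173 0.0185] mean [ 0.6148 -0.0039  0.0924]
t 44.17 pos [ 0.6107 -0.1131  0.139 ] rot [179.9  -0.  178.5] q [-10.5  14.    7.7  83.7   0.1  -9. ] lean [-0.     0.001]
tool shift (x0.1m) [-0.018 -0.004  0.01 ]
```

servo_tool:
  rows:
    - {"offset": [-0.02, 0, 0], "yaw": 0, "claw": 1}
    - {"offset": [-0.02, 0, 0.15], "yaw": 0, "claw": 1}
    - {"offset": [-0.02, 0, 0.28], "yaw": 0, "claw": 1}
    - {"offset": [-0.02, 0, 0.32], "yaw": 0, "claw": 1}
    - {"offset": [-0.02, 0, 0.36], "yaw": 0, "claw": 1}
    - {"offset": [-0.02, 0, 0.39], "yaw": 0, "claw": 1}
    - {"offset": [-0.02, 0, 0.4], "yaw": 0, "claw": 1}
    - {"offset": [-0.02, 0, 0.4], "yaw": 0, "claw": 1}

```text
time: 45.18
ee_pos: [0.6136, -0.1134, 0.099]
tcp_rot: [179.9, 0.0, 178.5]
wrist_force: [-0.4, 0.1, -0.2]
opening: 0.0162
grasp_force: 39.1
```

```bash
python3 - <<'E'
from h import *
o,R=st();print(o['opening'],o['wrist_force'])
circ('side','red',(.613,-.114),.062,.085,.05)
E
```

```text
t 45.17 pos [ 0.6136 -0.1134  0.099 ] rot [179.9   0.  178.5] q [-10.5  14.8   4.2  79.4   0.1  -9. ] lean [0.    0.001]
0.016185680467976648 [-0.39473156  0.06287604 -0.24720104]
side red 311 enc 0.6135 -0.1125 r 0.0321 bbox mid [ 0.6134 -0.1147] size [0.058  0.0559] mean [ 0.6105 -0.121   0.0725]
```

servo_tool:
  rows:
    - {"offset": [0, 0, 0.01], "yaw": 0, "claw": 0.9}
    - {"offset": [0, 0, 0.01], "yaw": 0, "claw": 0.6}
    - {"offset": [0, 0, 0.01], "yaw": 0, "claw": 0.6}
    - {"offset": [0, 0, 0.01], "yaw": 0, "claw": 0.6}
    - {"offset": [0, 0, -0.2], "yaw": 0, "claw": 0.6}
    - {"offset": [0, 0, -0.5], "yaw": 0, "claw": 0.6}
    - {"offset": [0, 0, -0.7], "yaw": 0, "claw": 0.6}
    - {"offset": [0, 0, -0.7], "yaw": 0, "claw": 0.6}

```text
time: 46.22
ee_pos: [0.6143, -0.1137, 0.1704]
tcp_rot: [180.0, 0.2, 178.5]
wrist_force: [0.1, -0.1, -0.5]
opening: 0.0338
grasp_force: 0.0
```

servo_tool:
  rows:
    - {"offset": [0, -0.4, 0], "yaw": 0.05, "claw": 0.6}
    - {"offset": [0, -0.8, 0], "yaw": 0.1, "claw": 0.6}
    - {"offset": [0, -1, 0], "yaw": 0.15, "claw": 0.6}
    - {"offset": [0, -1, 0], "yaw": 0.2, "claw": 0.6}
    - {"offset": [0, -1, 0], "yaw": 0.25, "claw": 0.6}
    - {"offset": [0, -1, 0], "yaw": 0.3, "claw": 0.6}
    - {"offset": [0, -1, 0], "yaw": 0.35, "claw": 0.6}
    - {"offset": [0, -1, 0], "yaw": 0.4, "claw": 0.6}
    - {"offset": [0, -1, 0], "yaw": 0.45, "claw": 0.6}
    - {"offset": [0, -1, 0], "yaw": 0.5, "claw": 0.6}
    - {"offset": [0, -1, 0], "yaw": 0.5, "claw": 0.6}

```text
time: 47.6
ee_pos: [0.6105, -0.2134, 0.1673]
tcp_rot: [-179.9, -0.1, 88.5]
wrist_force: [-0.3, -0.8, -0.0]
opening: 0.0345
grasp_force: 0.0
```

```bash
python3 - <<'E'
from h import *
circ('side','red',(.6135,-.114),.062,.080,.05);circ('side','red',(.6135,-.114),.085,.1,.05)
circ('side','blue',(.6145,-.004),.062,.080,.05);circ('side','blue',(.6145,-.004),.085,.1,.05)
im,d=shot('top')
for n in ('top','side'):
    im,d=shot(n)
    uv=np.argwhere(d>0)[:,::-1];P=pts(n,uv,d)
    s=(np.abs(P[:,0]-.614)<.03)&(P[:,1]<-.19)&(P[:,1]>-.25)&(P[:,2]>.05)&(P[:,2]<.066)
    h=cv2.cvtColor(im,cv2.COLOR_RGB2HSV)[uv[:,1],uv[:,0]];s&=(h[:,1]>100)&(h[:,0]<20)
    print(n,s.sum(),P[s].min(0) if s.any() else '',P[s].max(0) if s.any() else '')
need((.6135,-.2175,.1))
im,d=shot('side')
cv2.imwrite('pics/z8.png',cv2.cvtColor(cv2.resize(im[150:310,200:370],None,fx=3.5,fy=3.5),cv2.COLOR_RGB2BGR))
E
```

```text
side red 269 enc 0.6141 -0.1124 r 0.0311 bbox mid [ 0.6136 -0.1141] size [0.0584 0.0574] mean [ 0.6092 -0.119   0.0716]
side red 5 enc 0.6069 -0.1122 r 0.0026 bbox mid [ 0.6069 -0.1123] size [0.0013 0.0047] mean [ 0.6067 -0.113   0.0915]
side blue 129 enc 0.6129 -0.0035 r 0.0303 bbox mid [ 0.6125 -0.0053] size [0.053  0.0489] mean [ 0.6102 -0.0116  0.0711]Traceback (most recent call last):
  File "<stdin>", line 3, in <module>
  File "h.py", line 49, in circ
    lo,hi=np.percentile(P[:,:2],1,axis=0),np.percentile(P[:,:2],99,axis=0)
          ~~~~~~~~~~~~~^^^^^^^^^^^^^^^^^^
    return _quantile_unchecked(
        a, q, axis, out, overwrite_input, method, keepdims, weights)
    return _ureduce(a,
                    func=_quantile_ureduce_func,
    ...<5 lines>...
                    overwrite_input=overwrite_input,
                    method=method)
    r = func(a, **kwargs)
    result = _quantile(arr,
                       quantiles=q,
    ...<2 lines>...
                       out=out,
                       weights=wgt)
    slices_having_nans = np.isnan(arr[-1, ...])
                                  ~~~^^^^^^^^^
IndexError: index -1 is out of bounds for axis 0 with size 0
```

```bash
python3 - <<'E'
from h import *
for n in ('top','side'):
    im,d=shot(n)
    uv=np.argwhere(d>0)[:,::-1];P=pts(n,uv,d)
    s=(np.abs(P[:,0]-.614)<.03)&(P[:,1]<-.19)&(P[:,1]>-.25)&(P[:,2]>.05)&(P[:,2]<.066)
    h=cv2.cvtColor(im,cv2.COLOR_RGB2HSV)[uv[:,1],uv[:,0]];s&=(h[:,1]>100)&(h[:,0]<20)
    print(n,s.sum(),P[s].min(0) if s.any() else '',P[s].max(0) if s.any() else '')
need((.6135,-.2175,.1))
cv2.imwrite('pics/z8.png',cv2.cvtColor(cv2.resize(im[150:310,200:370],None,fx=3.5,fy=3.5),cv2.COLOR_RGB2BGR))
E
```

```text
top 17 [ 0.60776871 -0.19821685  0.0554616 ] [ 0.62142849 -0.19106873  0.06536742]
side 152 [ 0.60533955 -0.24868882  0.05001171] [ 0.62121953 -0.19041787  0.0630042 ]
t 47.9 pos [ 0.6108 -0.2135  0.1685] rot [-1.80e+02 -1.00e-01  8.86e+01] q [-19.3  17.7  15.4  87.8   0.1  72.1] lean [-0.     0.001]
tool shift (x0.1m) [-0.041  0.028  0.684]
```

View pics/z8.png

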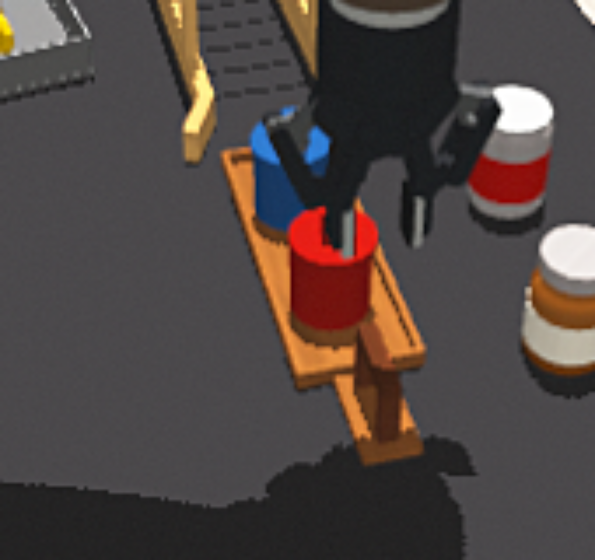

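Both lids are on their pots, red at (335,250) and blue at (290,150). I grasp the handle bar.

servo_tool:
  rows:
    - {"offset": [-0.04, 0.03, 0.3], "yaw": 0, "claw": 0.6}
    - {"offset": [-0.04, 0.03, 0.6], "yaw": 0, "claw": 0.6}
    - {"offset": [-0.04, 0.03, 0.75], "yaw": 0, "claw": 0.6}
    - {"offset": [-0.04, 0.03, 0.75], "yaw": 0, "claw": 0.6}

```text
time: 48.4
ee_pos: [0.6133, -0.2173, 0.0928]
tcp_rot: [-179.9, -0.1, 88.5]
wrist_force: [0.4, -0.8, -0.3]
opening: 0.0341
grasp_force: 0.0
```

servo_tool:
  rows:
    - {"offset": [0, 0, 0.2], "yaw": 0, "claw": 0.6}
    - {"offset": [0, 0, 0.4], "yaw": 0, "claw": 0.6}
    - {"offset": [0, 0, 0.4], "yaw": 0, "claw": 0.6}
    - {"offset": [0, 0, 0.4], "yaw": 0, "claw": 0.8}
    - {"offset": [0, 0, 0.4], "yaw": 0, "claw": 1}
    - {"offset": [0, 0, 0.4], "yaw": 0, "claw": 1}
    - {"offset": [0, 0, 0.4], "yaw": 0, "claw": 1}
    - {"offset": [0, 0, 0.4], "yaw": 0, "claw": 1}

```text
time: 49.4
ee_pos: [0.614, -0.2175, 0.0542]
tcp_rot: [180.0, -0.1, 88.5]
wrist_force: [-1.2, 0.4, 2.7]
opening: 0.013
grasp_force: 40.5
```

```bash
python3 - <<'E'
from h import *
o,R=st();print(o['opening'],o['grasp_force'],o['wrist_force'])
im,d=shot('top','t9.png')
cv2.imwrite('pics/z9.png',cv2.cvtColor(cv2.resize(im[150:250,70:380],None,fx=2.5,fy=2.5,interpolation=cv2.INTER_CUBIC),cv2.COLOR_RGB2BGR))
E
```

```text
t 49.4 pos [ 0.614  -0.2175  0.0542] rot [ 1.80e+02 -1.00e-01  8.85e+01] q [-19.5  19.4   5.   75.5   0.1  72. ] lean [0.001 0.001]
0.012979495968635603 40.465636253356934 [-1.17170874  0.43588521  2.70259912]
```

View pics/z9.png

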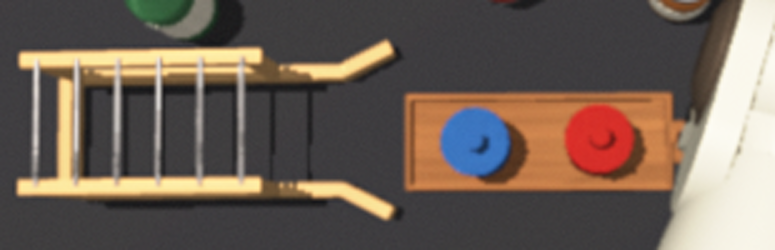

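servo_tool:
  rows:
    - {"offset": [0.02, 0.01, 0], "yaw": 0, "claw": 1}
    - {"offset": [0.06, 0.03, 0], "yaw": 0, "claw": 1}
    - {"offset": [0.12, 0.05, 0], "yaw": 0, "claw": 1}
    - {"offset": [0.18, 0.07, 0], "yaw": 0, "claw": 1}
    - {"offset": [0.24, 0.08, 0], "yaw": 0, "claw": 1}
    - {"offset": [0.3, 0.08, 0], "yaw": 0, "claw": 1}
    - {"offset": [0.36, 0.08, 0], "yaw": 0, "claw": 1}
    - {"offset": [0.41, 0.08, 0], "yaw": 0, "claw": 1}
    - {"offset": [0.44, 0.08, 0], "yaw": 0, "claw": 1}
    - {"offset": [0.45, 0.08, 0], "yaw": 0, "claw": 1}
    - {"offset": [0.45, 0.08, 0], "yaw": 0, "claw": 1}
  squeeze: 60

```text
time: 50.82
ee_pos: [0.6233, -0.1736, 0.0542]
tcp_rot: [179.9, 0.0, 88.4]
wrist_force: [0.4, -5.5, 3.1]
opening: 0.0134
grasp_force: 58.8
```

```bash
python3 - <<'E'
from h import *
o,R=st();print(o['opening'],o['wrist_force'])
im,d=shot('top')
# wood tray mask edges; tan guides edges per column
h=cv2.cvtColor(im,cv2.COLOR_RGB2HSV).astype(int)
tray=(h[...,0]>5)&(h[...,0]<16)&(h[...,1]>140)&(h[...,2]>60)
guide=(h[...,0]>14)&(h[...,0]<26)&(h[...,1]<165)&(h[...,1]>60)&(h[...,2]>130)
for u in range(216,300,12):
    v=np.flatnonzero(tray[170:245,u])+170
    if len(v)>5: e=cast('top',[(u,v.min()-.5),(u,v.max()+.5)],.014); print('tray',u,e[:,:2].round(4).tolist(),'mid',e.mean(0)[:2].round(4))
for u in range(180,208,5):
    v=np.flatnonzero(guide[160:245,u])+160
    a=v[v<200];b=v[v>=200]
    if len(a) and len(b): e=cast('top',[(u,a.max()+.5),(u,b.min()-.5)],.03); f=cast('top',[(u,a.max()+.5),(u,b.min()-.5)],.0);print('guide',u,e[:,:2].round(4).tolist(),'mid',e.mean(0)[:2].round(4),'gap',abs(e[0,0]-e[1,0]).round(4))
cv2.imwrite('pics/t10.png',im)
E
```

```text
t 50.83 pos [ 0.6233 -0.1736  0.0542] rot [179.9   0.   88.4] q [-15.6  18.8   4.2  75.3  -0.   76. ] lean [ 0.001 -0.001]
0.013360227342796708 [ 0.3874302  -5.49821491  3.07604689]
tray 216 [[0.6773, 0.1028], [0.5852, 0.1044]] mid [0.6313 0.1036]
tray 228 [[0.6764, 0.0744], [0.5868, 0.0761]] mid [0.6316 0.0752]
tray 240 [[0.6756, 0.046], [0.5861, 0.0479]] mid [0.6308 0.0469]
tray 252 [[0.6748, 0.0177], [0.5853, 0.0197]] mid [0.6301 0.0187]
tray 264 [[0.674, -0.0105], [0.5846, -0.0084]] mid [ 0.6293 -0.0095]
tray 276 [[0.6731, -0.0387], [0.5838, -0.0365]] mid [ 0.6285 -0.0376]
tray 288 [[0.6724, -0.0669], [0.5808, -0.0644]] mid [ 0.6266 -0.0657]
guide 185 [[0.6845, 0.1732], [0.5863, 0.1745]] mid [0.6354 0.1739] gap 0.0982
guide 190 [[0.6841, 0.1614], [0.5883, 0.1628]] mid [0.6362 0.1621] gap 0.0958
guide 195 [[0.6814, 0.1497], [0.588, 0.1511]] mid [0.6347 0.1504] gap 0.0934
guide 200 [[0.681, 0.1379], [0.5877, 0.1394]] mid [0.6344 0.1386] gap 0.0933
guide 205 [[0.6807, 0.1262], [0.5874, 0.1277]] mid [0.6341 0.1269] gap 0.0933
```

Tray axis and guide axis agree within 1 mm and in heading. I push in steadily.

servo_tool:
  rows:
    - {"offset": [0.03, 0.01, 0], "yaw": 0, "claw": 1}
    - {"offset": [0.09, 0.01, 0], "yaw": 0, "claw": 1}
    - {"offset": [0.18, 0.01, 0], "yaw": 0, "claw": 1}
    - {"offset": [0.28, 0.01, 0], "yaw": 0, "claw": 1}
    - {"offset": [0.38, 0.01, 0], "yaw": 0, "claw": 1}
    - {"offset": [0.48, 0.01, 0], "yaw": 0, "claw": 1}
    - {"offset": [0.58, 0.01, 0], "yaw": 0, "claw": 1}
    - {"offset": [0.68, 0.01, 0], "yaw": 0, "claw": 1}
    - {"offset": [0.78, 0.01, 0], "yaw": 0, "claw": 1}
    - {"offset": [0.86, 0.01, 0], "yaw": 0, "claw": 1}
    - {"offset": [0.9, 0.01, 0], "yaw": 0, "claw": 1}
    - {"offset": [0.9, 0.01, 0], "yaw": 0, "claw": 1}

```text
time: 52.38
ee_pos: [0.6267, -0.0829, 0.0542]
tcp_rot: [179.9, -0.0, 88.5]
wrist_force: [0.1, -2.5, 4.2]
opening: 0.0132
grasp_force: 58.9
```

```bash
python3 - <<'E'
from h import *
o,R=st();print(o['opening'],o['grasp_force'],o['wrist_force'],o['torque'])
im,d=shot('top')
h=cv2.cvtColor(im,cv2.COLOR_RGB2HSV).astype(int)
tray=(h[...,0]>5)&(h[...,0]<16)&(h[...,1]>140)&(h[...,2]>60)
for u in (180,205,220,250):
    v=np.flatnonzero(tray[170:245,u])+170
    if len(v)>5: e=cast('top',[(u,v.min()-.5),(u,v.max()+.5)],.014); print('tray',u,e[:,:2].round(4).tolist(),'mid',e.mean(0)[:2].round(4))
circ('side','red',o['ee_pos'][:2]+(0,.105),.062,.080,.05);circ('side','blue',o['ee_pos'][:2]+(0,.214),.062,.080,.05)
E
```

```text
t 52.38 pos [ 0.6267 -0.0829  0.0542] rot [179.9  -0.   88.5] q [-7.6 16.8  1.7 74.8  0.1 84. ] lean [0.001 0.001]
0.013162291530049379 58.918375968933105 [ 0.06549767 -2.47652031  4.20396036] [-0.57146527 -0.06564375 -0.02714698]
tray 180 [[0.6799, 0.1886], [0.5898, 0.1898]] mid [0.6349 0.1892]
tray 205 [[0.6804, 0.1289], [0.5883, 0.1304]] mid [0.6344 0.1296]
tray 220 [[0.677, 0.0933], [0.5873, 0.0949]] mid [0.6322 0.0941]
tray 250 [[0.6749, 0.0224], [0.5855, 0.0244]] mid [0.6302 0.0234]
side red 49 enc 0.6159 0.0254 r 0.0268 bbox mid [0.6094 0.0273] size [0.0231 0.0451] mean [0.6068 0.0287 0.0718]
side blue 175 enc 0.6285 0.1327 r 0.0336 bbox mid [0.6227 0.1312] size [0.0468 0.0609] mean [0.6206 0.1246 0.0706]
```

servo_tool:
  rows:
    - {"offset": [0.03, 0, 0], "yaw": 0, "claw": 1}
    - {"offset": [0.09, 0, 0], "yaw": 0, "claw": 1}
    - {"offset": [0.18, 0, 0], "yaw": 0, "claw": 1}
    - {"offset": [0.28, 0, 0], "yaw": 0, "claw": 1}
    - {"offset": [0.38, 0, 0], "yaw": 0, "claw": 1}
    - {"offset": [0.48, 0, 0], "yaw": 0, "claw": 1}
    - {"offset": [0.58, 0, 0], "yaw": 0, "claw": 1}
    - {"offset": [0.68, 0, 0], "yaw": 0, "claw": 1}
    - {"offset": [0.78, 0, 0], "yaw": 0, "claw": 1}
    - {"offset": [0.86, 0, 0], "yaw": 0, "claw": 1}
    - {"offset": [0.9, 0, 0], "yaw": 0, "claw": 1}
    - {"offset": [0.9, 0, 0], "yaw": 0, "claw": 1}

```text
time: 54.02
ee_pos: [0.6288, 0.0071, 0.0542]
tcp_rot: [180.0, -0.0, 88.5]
wrist_force: [0.2, -3.9, 5.8]
opening: 0.0133
grasp_force: 59.2
```

servo_tool:
  rows:
    - {"offset": [0.03, 0, 0], "yaw": 0, "claw": 1}
    - {"offset": [0.09, 0, 0], "yaw": 0, "claw": 1}
    - {"offset": [0.18, 0, 0], "yaw": 0, "claw": 1}
    - {"offset": [0.28, 0, 0], "yaw": 0, "claw": 1}
    - {"offset": [0.38, 0, 0], "yaw": 0, "claw": 1}
    - {"offset": [0.48, 0, 0], "yaw": 0, "claw": 1}
    - {"offset": [0.57, 0, 0], "yaw": 0, "claw": 1}
    - {"offset": [0.64, 0, 0], "yaw": 0, "claw": 1}
    - {"offset": [0.68, 0, 0], "yaw": 0, "claw": 1}
    - {"offset": [0.7, 0, 0], "yaw": 0, "claw": 1}
    - {"offset": [0.7, 0, 0], "yaw": 0, "claw": 1}

```text
time: 55.4
ee_pos: [0.6306, 0.0767, 0.0542]
tcp_rot: [180.0, -0.0, 88.5]
wrist_force: [-0.9, -4.5, 5.1]
opening: 0.0131
grasp_force: 59.2
```

```bash
python3 - <<'E'
from h import *
o,R=st();print(o['opening'],o['grasp_force'],o['wrist_force'],o['torque'])
im,d=shot('side')
circ('side','red',o['ee_pos'][:2]+(0,.105),.062,.080,.05);circ('side','blue',o['ee_pos'][:2]+(0,.214),.062,.080,.05)
E
```

```text
t 55.4 pos [0.6306 0.0767 0.0542] rot [180.   -0.   88.5] q [ 6.9 17.3  2.2 75.   0.  98.5] lean [0. 0.]
0.01311856332576179 59.15580153465271 [-0.92615907 -4.51962356  5.05611262] [-0.99587437  0.01707809 -0.04946018]
side red 10 enc 0.6142 0.1574 r 0.0063 bbox mid [0.6142 0.1561] size [0.0096 0.0095] mean [0.6137 0.1563 0.0675]
side blue 83 enc 0.6231 0.2821 r 0.0238 bbox mid [0.6211 0.2811] size [0.0298 0.0443] mean [0.6201 0.2791 0.071 ]
```

servo_tool:
  rows:
    - {"offset": [0.03, 0, 0], "yaw": 0, "claw": 1}
    - {"offset": [0.07, 0, 0], "yaw": 0, "claw": 1}
    - {"offset": [0.1, 0, 0], "yaw": 0, "claw": 1}
    - {"offset": [0.12, 0, 0], "yaw": 0, "claw": 1}
    - {"offset": [0.13, 0, 0], "yaw": 0, "claw": 1}
    - {"offset": [0.14, 0, 0], "yaw": 0, "claw": 1}
    - {"offset": [0.15, 0, 0], "yaw": 0, "claw": 1}
    - {"offset": [0.15, 0, 0], "yaw": 0, "claw": 1}

```text
time: 56.55
ee_pos: [0.6309, 0.0913, 0.0542]
tcp_rot: [180.0, 0.0, 88.4]
wrist_force: [0.2, -6.2, 6.2]
opening: 0.0129
grasp_force: 59.2
```

servo_tool:
  rows:
    - {"offset": [0.01, 0, 0], "yaw": 0, "claw": 1}
    - {"offset": [0.02, 0, 0], "yaw": 0, "claw": 1}
    - {"offset": [0.03, 0, 0], "yaw": 0, "claw": 1}
    - {"offset": [0.03, 0, 0], "yaw": 0, "claw": 1}

```text
time: 57.05
ee_pos: [0.631, 0.0943, 0.0542]
tcp_rot: [180.0, 0.0, 88.4]
wrist_force: [0.3, -7.7, 5.1]
opening: 0.0129
grasp_force: 59.2
```

servo_tool:
  rows:
    - {"offset": [0.01, 0, 0], "yaw": 0, "claw": 1}
    - {"offset": [0.02, 0, 0], "yaw": 0, "claw": 1}
    - {"offset": [0.02, 0, 0], "yaw": 0, "claw": 1}

```text
time: 57.42
ee_pos: [0.6311, 0.0963, 0.0542]
tcp_rot: [180.0, 0.0, 88.4]
wrist_force: [-0.7, -6.7, 5.2]
opening: 0.0129
grasp_force: 59.2
```

No contact yet, so I creep on in 1 mm steps and watch the force.

servo_tool:
  rows:
    - {"offset": [0.01, 0, 0], "yaw": 0, "claw": 1}
    - {"offset": [0.02, 0, 0], "yaw": 0, "claw": 1}
    - {"offset": [0.02, 0, 0], "yaw": 0, "claw": 1}

```text
time: 57.8
ee_pos: [0.6311, 0.0974, 0.0543]
tcp_rot: [180.0, 0.1, 88.4]
wrist_force: [0.1, -11.7, 6.9]
opening: 0.013
grasp_force: 59.2
```

servo_tool:
  rows:
    - {"offset": [0.01, 0, 0], "yaw": 0, "claw": 1}
    - {"offset": [0.015, 0, 0], "yaw": 0, "claw": 1}
    - {"offset": [0.015, 0, 0], "yaw": 0, "claw": 1}

```text
time: 58.18
ee_pos: [0.6311, 0.0975, 0.0542]
tcp_rot: [-180.0, 0.2, 88.3]
wrist_force: [-0.2, -18.9, 6.7]
opening: 0.0124
grasp_force: 59.3
```

```bash
python3 - <<'E'
from h import *
o,R=st();print(o['opening'],o['wrist_force'])
im,d=shot('top')
cv2.imwrite('pics/z11.png',cv2.cvtColor(cv2.resize(im[150:250,70:270],None,fx=4,fy=4,interpolation=cv2.INTER_CUBIC),cv2.COLOR_RGB2BGR))
E
```

```text
t 58.17 pos [0.6311 0.0975 0.0542] rot [-180.     0.2   88.3] q [  8.9  17.8   2.9  75.1  -0.2 100.5] lean [-0.    -0.004]
0.012384264148272083 [ -0.21368719 -18.92579591   6.72056184]
```

View pics/z11.png

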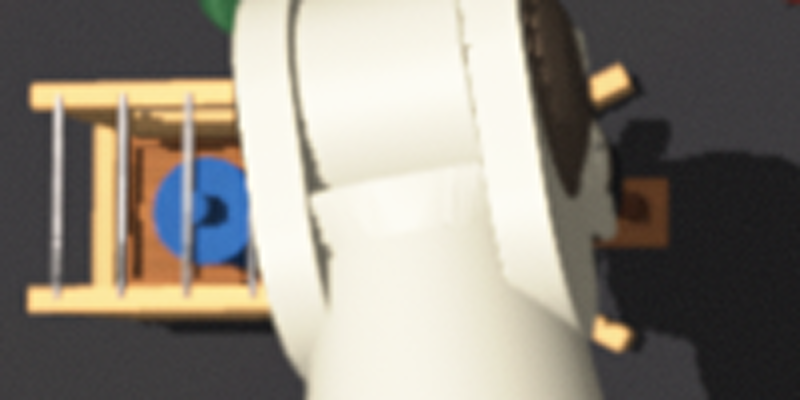

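Position stopped at y .0975 with the force rising to 19 N. The picture shows the tray's front edge at the stop beam (115,200), so it is home. I release, lift and back away.

servo_tool:
  rows:
    - {"offset": [0, 0, 0], "yaw": 0, "claw": 0.8}
    - {"offset": [0, 0, 0], "yaw": 0, "claw": 0.6}
    - {"offset": [0, 0, 0], "yaw": 0, "claw": 0.6}
    - {"offset": [0, 0, 0], "yaw": 0, "claw": 0.6}
    - {"offset": [0, 0, -0.2], "yaw": 0, "claw": 0.6}
    - {"offset": [0, 0, -0.5], "yaw": 0, "claw": 0.6}
    - {"offset": [0, 0, -0.9], "yaw": 0, "claw": 0.6}
    - {"offset": [0, 0, -0.9], "yaw": 0, "claw": 0.6}

```text
time: 59.22
ee_pos: [0.6329, 0.101, 0.1496]
tcp_rot: [179.6, -0.2, 88.5]
wrist_force: [0.9, 0.1, 0.0]
opening: 0.0342
grasp_force: 0.0
```

servo_tool:
  rows:
    - {"offset": [-0.5, 0, -0.5], "yaw": 0, "claw": 0.6}
    - {"offset": [-0.9, -0.3, -0.5], "yaw": 0, "claw": 0.6}
    - {"offset": [-0.9, -0.6, -0.5], "yaw": 0, "claw": 0.6}
    - {"offset": [-0.9, -0.9, -0.5], "yaw": 0, "claw": 0.6}
    - {"offset": [-0.9, -0.9, -0.5], "yaw": 0, "claw": 0.6}

```text
time: 59.85
ee_pos: [0.5376, 0.0129, 0.1951]
tcp_rot: [179.9, -0.1, 88.5]
wrist_force: [0.3, -0.0, 0.7]
opening: 0.034
grasp_force: 0.0
```

servo_tool:
  rows:
    - {"offset": [-0.9, -0.5, 0], "yaw": 0, "claw": 0.6}
    - {"offset": [-0.9, -0.5, 0], "yaw": 0, "claw": 0.6}
    - {"offset": [-0.9, -0.5, 0], "yaw": 0, "claw": 0.6}
    - {"offset": [-0.9, -0.5, 0], "yaw": 0, "claw": 0.6}

```text
time: 60.35
ee_pos: [0.4872, -0.0756, 0.194]
tcp_rot: [180.0, -0.1, 88.5]
wrist_force: [0.6, 0.0, -0.7]
opening: 0.0344
grasp_force: 0.0
```

servo_tool:
  rows:
    - {"offset": [-0.9, -0.3, 0], "yaw": 0, "claw": 0.6}
    - {"offset": [-0.9, -0.3, 0], "yaw": 0, "claw": 0.6}
    - {"offset": [-0.9, -0.3, 0], "yaw": 0, "claw": 0.6}
    - {"offset": [-0.9, -0.3, 0], "yaw": 0, "claw": 0.6}

```text
time: 60.85
ee_pos: [0.4548, -0.1642, 0.1936]
tcp_rot: [-180.0, -0.1, 88.5]
wrist_force: [-0.3, 0.0, -0.2]
opening: 0.0342
grasp_force: 0.0
```

```bash
python3 - <<'E'
from h import *
st()
a,d=shot('top');b,_=shot('side')
c1=cv2.resize(a[150:350,70:270],(400,400),interpolation=cv2.INTER_CUBIC);c2=cv2.resize(b[70:270,150:350],(400,400),interpolation=cv2.INTER_CUBIC)
cv2.imwrite('pics/z12.png',cv2.cvtColor(np.hstack([c1,c2]),cv2.COLOR_RGB2BGR))
circ('top','red',(.633,.20),.062,.080,.05);circ('top','red',(.633,.20),.085,.1,.05)
circ('top','blue',(.636,.31),.062,.080,.05);circ('top','blue',(.636,.31),.085,.1,.05)
# tray handle end and stop gap along centre column
h=cv2.cvtColor(a,cv2.COLOR_RGB2HSV).astype(int)
tray=(h[...,0]>5)&(h[...,0]<16)&(h[...,1]>140)&(h[...,2]>60)
for v in (188,192,212): u=np.flatnonzero(tray[v,70:270])+70; print(v,u.min(),u.max(),cast('top',[(u.min()-.5,v),(u.max()+.5,v)],.014)[:,:2].round(4).tolist())
E
```

```text
t 60.85 pos [ 0.4548 -0.1642  0.1936] rot [-1.80e+02 -1.00e-01  8.85e+01] q [-19.9  -4.9  -6.4  88.5   0.1  71.6] lean [0.    0.002]
top red 483 enc 0.6336 0.2018 r 0.0318 bbox mid [0.6331 0.202 ] size [0.0576 0.0598] mean [0.6325 0.2005 0.0706]
top red 38 enc 0.6339 0.2019 r 0.0094 bbox mid [0.6329 0.2019] size [0.0153 0.0173] mean [0.6324 0.2006 0.0922]
top blue 437 enc 0.6339 0.312 r 0.0312 bbox mid [0.6341 0.3115] size [0.0581 0.0582] mean [0.6338 0.3107 0.0707]
top blue 32 enc 0.634 0.3119 r 0.0088 bbox mid [0.6339 0.3102] size [0.0161 0.0129] mean [0.6336 0.3089 0.0916]
188 103 205 [[0.6751, 0.3773], [0.6674, 0.1279]]
192 103 205 [[0.6655, 0.3773], [0.6579, 0.1281]]
212 102 205 [[0.6175, 0.3799], [0.6106, 0.1288]]
```

View pics/z12.png

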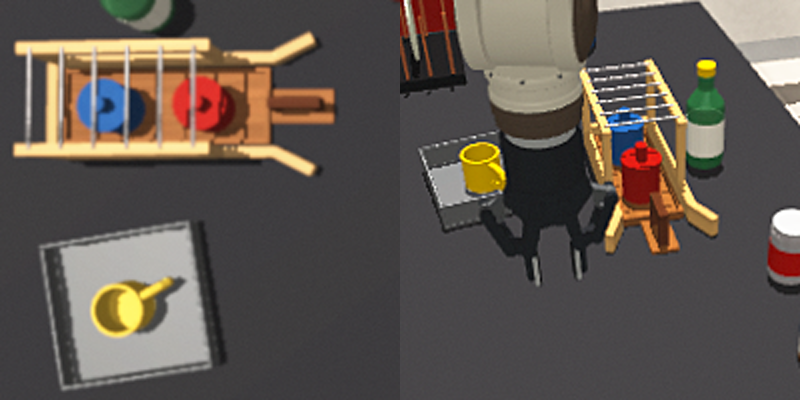

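The final picture shows the tray in against the stop beam, both pots upright with level lids (knob tops at .092, disc tops at .071), and the mug upright in the tub. I hand it in.

```bash
python3 -c "
from workcell import *
print(job_done())"
```

```text
the job is handed in; nothing more can be done
None
```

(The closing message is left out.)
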